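Stand up a lying specimen cup and show its label to the scanner

ROBOT

A 6-joint arm with a two-finger parallel gripper is mounted at the origin on the work surface. World frame = base frame: x ahead of the robot, y to its left, z up, the work surface at z = 0. Lengths are in mm, angles in rad, forces in N, time in s.
With the tool pointing down it reaches from about 275 to 1000 mm from the base axis. Payload 8.4 kg.
Tool frame: the origin (TCP) lies midway between the tips of the shut fingers; the grasp point (between the pads) lies 19 mm behind it; z points along the fingers, y is the direction in which the jaws open and shut (so a half turn about z gives the same grasp; the last joint's range is limited). The gripper opens to 85 mm and grips with 20 to 120 N. Pads are 22 mm wide; open, the fingers measure 114 mm over their backs; the gripper's body (76 mm by 85 mm) begins 54 mm behind the grasp point. The pads swing forward as they close: fully open they stand 13 mm farther back than shut.
Start: joints at [-1.344, 0.353, 1.633, -0, 1.155, -0.002], TCP at [141.754, -608.715, 231.281] pointing down, gripper open.
Joint ranges: [-2.63, 2.63], [-0.92, 2.1], [0.06, 2.66], [-1.3, 4.44], [0, 2.69], [-3.02, 3.02]. Speed limits (rad/s): [2.22, 2.22, 2.79, 3.14, 3.14, 3.14].

INTERFACE

Orientations are given as [roll, pitch, yaw] about the fixed x, y, z axes, in that order (R = Rz(yaw) Ry(pitch) Rx(roll)).
In Python, from rig import r gives the robot as it stands. The module is installed in compiled form; this text tells all that it offers.
- The arm moves only by the tool drive_tool, never from a script. Its argument "moves" is a list of rows, each a list of 3 entries, a list of its own where there are three numbers: the closure, from 0 (fully open) to 1 (shut), then the shift along the tool's x, y, z in cm, then the turn about the tool's z in degrees. In form: [[claw, [dx, dy, dz], roll], ...]. A call has 1 to 12 rows; each row is the pose to reach, as a shift and turn from the pose measured when the call began, along the tool's axes at that moment; what a row does not reach only later rows make up. A row lasts 1/8 s, in which the tool goes at most 62.5 mm and 10.7 degrees, less where a joint would pass 70% of its speed; a pose out of reach is approached as far as the arm can. A call with a gripper value outside its range is refused whole. The fingers move at their own pace and stop on an object; "grip_force" is the grip in N (left out, the last holds). Time passes only in rows, so rows that repeat a pose let the fingers close. It gives the time, the measured TCP pose, the force and the opening at its end, in the units of the state.
- r.sense(): the state, without advancing time (a new reading comes with each control period).
- r.grab_frame(name): name is "scene" or "top"; returns a dict with "color" (400x640x3 uint8, red, green, blue), "fx", "fy", "cx", "cy" (pixels), "pose" (4x4, takes a point from camera to world coordinates). Camera axes: x right, y up, looking along -z (the intrinsics and any distortion apply to the point x, -y, -z); pixel columns grow to the right and rows downward; lengths in mm; the calibration is good to about 2 mm. A picture is of the moment at which its call begins. There is no depth.
- r.sign_off(): hands the job in, once; it reports no verdict.
Trained networks look in the newest picture that a camera, given by its name, has taken for a name from the list of things; names that differ only in an ending like _2 or _b are one class to them, and where a whole thing is asked for, a point or a joint stands for the part that bears it (a point fixed in the world has none). Each returns a list of dicts, best first, with "score" (0 to 1); they miss things now and then, are a little off and sometimes report something else, mostly with a low value. They report only what shows in the picture. A call takes as long as a camera call. They do not tell look-alikes from the thing itself.
- r.outline_of(thing, camera): "mask" (400x640 bool, what is visible of it) and "at" ([column, row] in pixels, amid what is visible of it).
- r.spot_point(thing, camera): "at" ([column, row] in pixels: a listed point, or the origin of a listed thing).
The state is a dict: "clock": time; "qpos": joint angles; "qvel": joint speeds; "joint_efforts": joint torques, N m; "eef_pos": TCP position; "tcp_rot": TCP orientation; "contact_force": force on the tool from outside, world axes, zero at the start; "wrist_torque": the same for the moment, N m; "opening": opening from 0.0 (shut) to 1.0 (fully open).
Only numpy, scipy, OpenCV 4.12 (cv2) and the standard library are available. Lean on these libraries where they do the work, as an engineer would, in place of code of your own. Each camera call takes 0.05 s, during which the arm holds its last target.

TASK

Lift the specimen cup that lies in the cradle, stand it upright on the open bench and let go of it. Then take it up again and stand it on the round mark of the scanner, inside the mark, turned so that its bar label squarely faces the scanner's window, and let go. Do not drop the cup, and leave the two other cups and the tip box where they are.

Things in the scene. Friction and masses are not known exactly. Their poses are not given: they have to be found in the camera images.
- cup: specimen cup to work on, closed, 75 mm tall, 0.06 to 0.13 kg: frosted body 50 mm across (lower 57 mm), red lid 52 mm across (upper 18 mm). Origin: centre of its underside; z runs from underside to lid; -x points out through the middle of the label. It starts lying in the cradle, label up, lid away from the robot (within 0.5 rad of +x), centre line level 45 mm above the bench
- label (a point): middle of the cup's label, on the body's surface 25 mm from the centre line and 30 mm above the underside. White paper with black bars, about 29 mm wide around the cup, 42 mm tall; the opposite side is plain
- lid (a point): centre of the cup's lid, on the centre line, 66 mm above the underside, at half the lid's 18 mm height. (The cup's centre of mass is about 33 mm above the underside)
- cradle: fixed cradle: foot plate 90 x 76 x 8 mm with two padded V saddles that stay under the lying cup (within 25 mm either side of its centre line), so the cup's sides are free. Origin: centre of the underside; x runs along the lying cup from underside to lid; the cup's underside is at x = -32 mm, the saddles at x = -24 to -12 and 8 to 20 mm
- scanner: fixed scanner: steel base plate 6 mm thick (x -46 to 110, y -55 to 55 mm), at its +x end a white reader block (x 52 to 107, y -50 to 50 mm, top 93 mm above the bench) with a dark window in its -x face. Origin: on the bench under the centre of the round mark; +x points from mark to window, so the label must look along +x. Open above and on three sides
- stand (a point): centre of the round mark, 70 mm across, on the base plate's upper side, 6 mm above the bench: the cup's underside goes here
- window (a point): centre of the scanner's window, 52 mm from the axis of the mark and 42 mm above the bench
- cup_b: bystander: a closed cup of the same make, standing, 52 mm across, 75 mm tall; origin at the centre of its underside
- cup_c: bystander: another such cup, standing; origin at the centre of its underside
- tip_box: bystander: a grey and white closed box 83 x 123 x 72 mm; origin at the centre of its underside
Things that resemble listed ones, but are neither listed nor needed, are in the scene too. Of the things like the cradle, leave any that is yellow; of the rest the smaller one is meant. What is shaped like the cup but purple is not meant.

How it is judged:
By the outcome, as a careful person would: the job done as asked, in the order asked, and still so for the second after the job is handed in, with the robot touching nothing.
It also fails if it takes over 54 s, if anything falls off the work surface, if the arm or the gripper's body presses on something with over 40 N, if the wrist force passes 120 N, or if a joint passes its speed limit or range.

## Working session

There is one attempt and no reset: what is moved stays moved. The work goes in short steps, Python scripts to look and compute and a tool call to move; the robot and the scene stay as the last step left them, time stands still between calls to the robot, and variables do not carry over. Pictures are saved under pics/ and viewed, and the job is handed in when it is done.

Besides the shell and the picture viewer there is one more tool, called after "Request:" as name(argument=value, ...), one argument or row to a line, values as JSON. drive_tool: Moves the arm, as the interface text tells. Its arguments: {"type":"object","properties":{"moves":{"type":"array"},"grip_force":{"type":"number"}},"required":["moves"]}

```bash
mkdir -p pics; python3 - <<'E'
from rig import r
import cv2,numpy as np
s=r.sense()
for k,v in s.items(): print(k,np.round(v,3))
for n in("scene","top"):
    f=r.grab_frame(n); cv2.imwrite(f"pics/{n}0.png",f["color"][:,:,::-1]); print(n,f["fx"],f["fy"],f["cx"],f["cy"],[k for k in f]); print(np.round(f["pose"],3))
    for t in("cup","cradle","scanner","tip_box"):
        for d in r.outline_of(t,n): print(t,"outline",np.round(d["at"]),d["mask"].sum(),round(d["score"],2))
    for t in("cup","label","lid","cradle","scanner","stand","window"):
        for d in r.spot_point(t,n): print(t,"pt",np.round(d["at"],1),round(d["score"],2))
E
```

```text
clock 0.0
qpos [-1.344  0.354  1.634  0.     1.155 -0.002]
qvel [ 0.001  0.001  0.001  0.001  0.    -0.   ]
joint_efforts [ 3.0000e-03 -6.0525e+01 -3.4206e+01  0.0000e+00  9.0000e-03 -0.0000e+00]
eef_pos [ 141.637 -608.256  230.547]
tcp_rot [-3.14  -0.     0.229]
contact_force [-0.163  0.61  -0.339]
wrist_torque [-0.009  0.027  0.021]
opening 1.001
scene 477.92728563116276 477.92728563116276 319.87410898081686 207.10559684223935 ['color', 'fx', 'fy', 'cx', 'cy', 'pose']
[[ 2.240000e-01 -7.280000e-01  6.480000e-01  1.316555e+03]
 [ 9.740000e-01  1.560000e-01 -1.620000e-01 -1.646960e+02]
 [ 1.700000e-02  6.680000e-01  7.440000e-01  9.385090e+02]
 [ 0.000000e+00  0.000000e+00  0.000000e+00  1.000000e+00]]
cup outline [274. 180.] 564 0.85
cup outline [441. 268.] 792 0.72
cup outline [202. 206.] 671 0.66
cup outline [239. 305.] 821 0.61
cradle outline [216. 167.] 1181 0.95
cradle outline [215. 220.] 340 0.72
cradle outline [223. 258.] 1044 0.59
cradle outline [402. 197.] 2678 0.46
scanner outline [404. 197.] 2644 0.83
tip_box outline [340. 295.] 2852 0.67
tip_box outline [404. 196.] 2742 
[... 776 characters left out ...]
. 112.] 574 0.73
cup outline [360. 257.] 777 0.62
cradle outline [435. 295.] 2581 0.78
cradle outline [419. 161.] 1219 0.78
cradle outline [427. 232.] 619 0.76
scanner outline [220. 212.] 3744 0.77
tip_box outline [304.  96.] 2186 0.96
cup pt [392.2 102.4] 0.93
cup pt [444.5 228.8] 0.92
cup pt [360.4 238.6] 0.61
cup pt [210.9 118.7] 0.57
cup pt [303.2 100. ] 0.29
label pt [355.9 253.4] 0.68
label pt [433.4 219.8] 0.62
label pt [441.9 216.5] 0.6
label pt [210.2 211.1] 0.21
lid pt [358.5 270.2] 0.92
lid pt [437.2 199.6] 0.8
cradle pt [422.  162.8] 0.93
cradle pt [432.9 220.3] 0.82
cradle pt [434.5 292.3] 0.7
scanner pt [236.9 211.8] 0.56
stand pt [236.6 212.1] 0.88
window pt [207.8 211. ] 0.94
```

View pics/scene0.png

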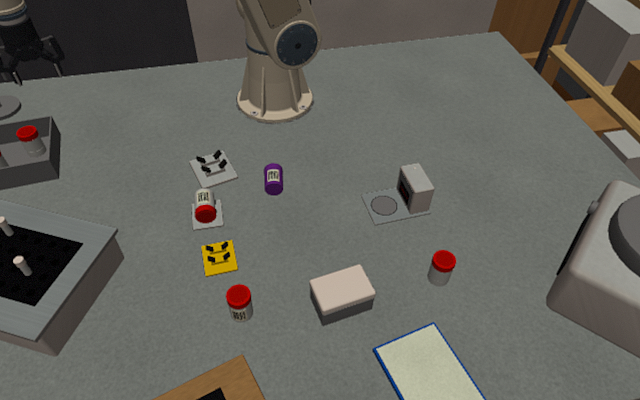

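View pics/top0.png

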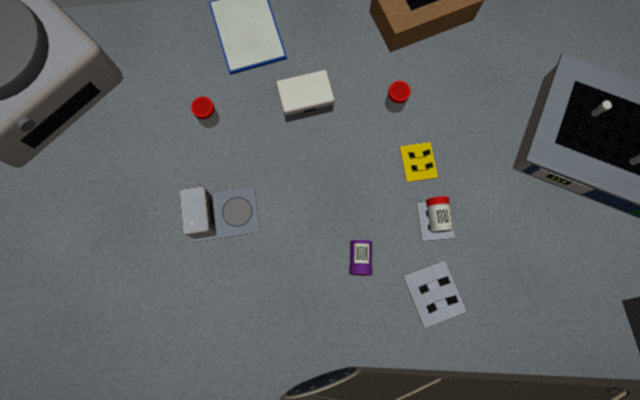

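```bash
python3 - <<'E'
import cv2
a=cv2.imread("pics/scene0.png")[140:300,170:330];b=cv2.imread("pics/top0.png")[140:310,340:500]
cv2.imwrite("pics/crop_s.png",cv2.resize(a,None,fx=3.7,fy=3.7,interpolation=cv2.INTER_CUBIC))
cv2.imwrite("pics/crop_t.png",cv2.resize(b,None,fx=3.5,fy=3.5,interpolation=cv2.INTER_CUBIC))
E
```

```text
(no output)
```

View pics/crop_s.png

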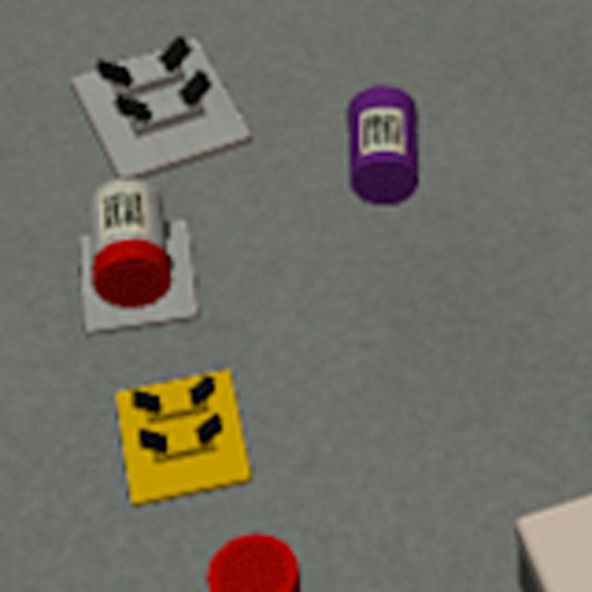

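View pics/crop_t.png

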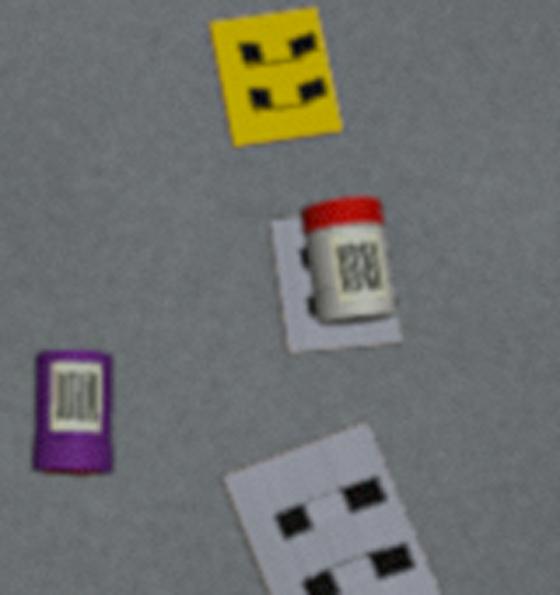

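The cup to work on is in the small grey cradle (scene 206,205; top 438,215). There are three cradles: the large grey one (scene 215,168), this smaller grey one, and the yellow one (scene 220,258). The purple cylinder (scene 273,180) and the two standing red-lid cups (scene 442,268 and 239,303) aren't meant. In the crops, the red-lid cup clearly lies label up in the smaller grey cradle, which fits the description.

The tool can only turn about its own z. So I'll grip the cup at its lid and let it swing upright between the pads.

```bash
cat > h.py <<'E'
from rig import r
import cv2,numpy as np
from scipy.optimize import least_squares
def proj(f,P):
    P=np.atleast_2d(P); T=np.linalg.inv(f["pose"]); c=P@T[:3,:3].T+T[:3,3]
    return np.c_[f["cx"]+f["fx"]*c[:,0]/-c[:,2], f["cy"]-f["fy"]*c[:,1]/-c[:,2]]
def ray(f,px):
    d=np.array([(px[0]-f["cx"])/f["fx"],-(px[1]-f["cy"])/f["fy"],-1.])
    return f["pose"][:3,3], f["pose"][:3,:3]@d
def plane(f,px,z):
    o,d=ray(f,px); return o+d*(z-o[2])/d[2]
def tri(fs,pxs):
    A=np.zeros((3,3));b=np.zeros(3)
    for f,p in zip(fs,pxs):
        o,d=ray(f,p); d=d/np.linalg.norm(d); M=np.eye(3)-np.outer(d,d); A+=M;b+=M@o
    return np.linalg.solve(A,b)
def show(name,f,c0,c1,r0,r1,k):
    a=f["color"][r0:r1,c0:c1,::-1]; cv2.imwrite(f"pics/{name}.png",cv2.resize(a,None,fx=k,fy=k,interpolation=cv2.INTER_CUBIC))
E
python3 - <<'E'
from h import *
S=r.grab_frame("scene");T=r.grab_frame("top")
def pick(t,n,near,fn=r.spot_point):
    return min([d["at"] for d in fn(t,n)],key=lambda a:np.hypot(*(np.array(a)-near)))
for t,a,b,z in(("cup",(205,194),(444,228),45),("label",(203,194),(441,216),70),("lid",(206,216),(437,200),45),("cradle",(206,216),(433,220),0),("stand",(382,206),(237,212),6),("window",(403,188),(208,211),42)):
    pa=pick(t,"scene",a);pb=pick(t,"top",b)
    print(t,np.round(tri((S,T),(pa,pb)),1),"planes",np.round(plane(S,pa,z)[:2],1),np.round(plane(T,pb,z)[:2],1),np.round(pa,1),np.round(pb,1))
for b in((398,90),(203,106)): print("bystander lid",np.round(plane(T,b,75)[:2]))
# silhouette of cup in top: lid and body masks -> axis fit by mask pca
m=[d for d in r.outline_of("cup","top") if np.hypot(*(np.array(d["at"])-(440,215)))<15]
ms=[d for d in r.outline_of("cup","scene") if np.hypot(*(np.array(d["at"])-(204,206)))<15]
def sil(f,p):
    x,y,yaw=p; ax=np.array([np.cos(yaw),np.sin(yaw),0]);sd=np.array([-ax[1],ax[0],0]);P=[]
    for h,R in((0,25),(57,25),(57,26),(75,26)):
        for a in np.linspace(0,2*np.pi,40): P.append(np.array([x,y,45])+ax*h+R*(sd*np.cos(a)+np.array([0,0,1])*np.sin(a)))
    hull=cv2.convexHull((proj(f,np.array(P))*16).astype(np.int32)); im=np.zeros((400,640),np.uint8)
    cv2.fillPoly(im,[hull],255,cv2.LINE_AA,4); return im/255.
from scipy.optimize import minimize
def cost(p): 
    q=(p[0],p[1],p[2]); return sum(np.abs(sil(f,q)-mm[0]["mask"]).sum() for f,mm in((T,m),(S,ms)))
c=plane(T,(444,228),45)
best=min((minimize(cost,(c[0]+dx,c[1],y),method="Nelder-Mead",options=dict(initial_simplex=[(c[0]+dx,c[1],y),(c[0]+dx+6,c[1],y),(c[0]+dx,c[1]+6,y),(c[0]+dx,c[1],y+.1)])) for dx in(-5,5) for y in(-.2,0,.2)),key=lambda o:o.fun)
print(best.x,best.fun,m[0]["mask"].sum(),ms[0]["mask"].sum())
print(r.sense()["clock"])
E
```

```text
cup [ 458.9 -150.3  101.5] planes [452.2 -64.2] [ 439.  -253.4] [277.1 188.8] [441.4 228.5]
label [ 469.7 -149.6  156.7] planes [423.3 -68. ] [ 460.4 -253.2] [273.3 174.5] [442.7 217.1]
lid [ 500.6 -256.8   38.3] planes [ 506.3 -257. ] [ 499.4 -254.1] [203.2 216. ] [437.5 202. ]
cradle [ 464.9 -256.1    2.8] planes [ 462.6 -255.8] [ 465.3 -257.4] [205.4 214.8] [436.4 220.1]
stand [533.1 206.4  -0.6] planes [539.1 210.9] [529.9 198.5] [386.6 206.7] [239.  211.2]
window [527.2 257.   43.7] planes [525.7 257.1] [527.7 258.1] [403.5 191. ] [210.  211.7]
bystander lid [ 765. -196.]
bystander lid [769. 256.]
[ 4.32397851e+02 -2.53598110e+02  1.68146079e-02] 216.26666666666668 791 662
2.0
```

Request:
drive_tool(
  moves=[
    [0,[10,-6,0],6],
    [0,[22,-13.5,0],12],
    [0,[34,-21,4],12],
    [0,[43,-26.5,8],12],
    [0,[43,-26.5,8],12],
    [0,[43,-26.5,8],12],
    [0,[43,-26.5,8],12],
    [0,[43,-26.5,8],12],
    [0,[43,-26.5,8],12],
    [0,[43,-26.5,8],12],
    [0,[43,-26.5,8],12],
  ],
  grip_force=20,
)

```text
clock: 3.38
eef_pos: [499.7, -254.1, 151.6]
tcp_rot: [3.141, 0.0, 0.018]
contact_force: [-0.8, -0.5, -0.4]
opening: 0.999
```

Request:
drive_tool(
  moves=[
    [0,[0.1,-0.1,5],0],
    [0,[0.1,-0.1,9],0],
    [0,[0.1,-0.1,12.7],0],
    [0,[0.1,-0.1,12.7],0],
    [0,[0.1,-0.1,12.7],0],
  ],
)

```text
clock: 4.0
eef_pos: [501.0, -254.3, 26.0]
tcp_rot: [3.14, -0.001, 0.017]
contact_force: [-0.6, -0.9, -0.0]
opening: 0.997
```

```bash
python3 - <<'E'
from h import *
S=r.grab_frame("scene");T=r.grab_frame("top")
show("s1",S,150,310,120,300,3.3);show("t1",T,340,540,130,310,3.3)
print(np.round(r.sense()["contact_force"],1))
E
```

```text
[-0.  -0.2  0.5]
```

View pics/s1.png

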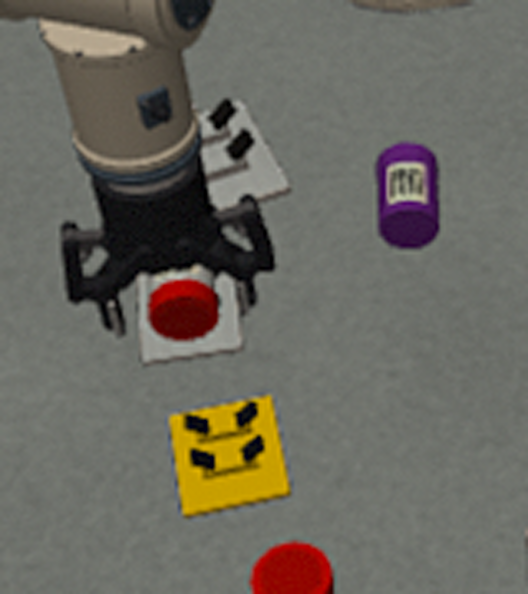

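View pics/t1.png

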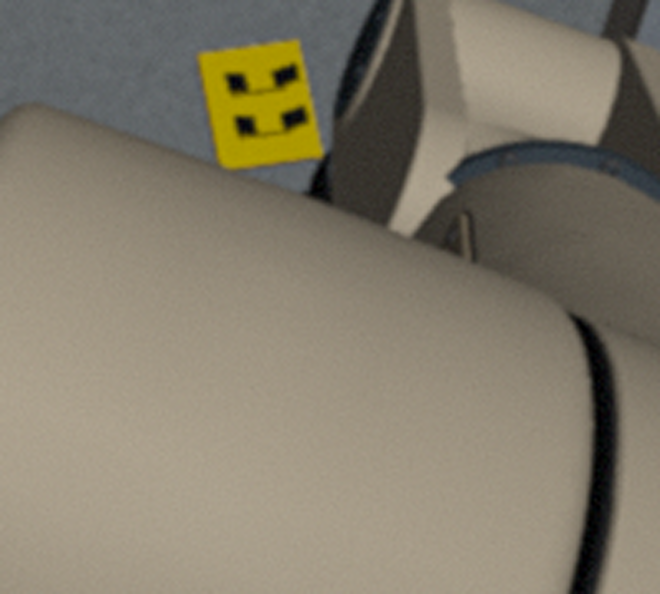

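The scene crop shows the open fingers either side of the lid (crop 183,310), centred and clear of the cradle. In the top view the arm hides the cup. Next I close gently.

Request:
drive_tool(
  moves=[
    [0.3,[0,0,0],0],
    [0.6,[0,0,0],0],
    [0.8,[0,0,0],0],
    [0.8,[0,0,0],0],
    [0.8,[0,0,0],0],
    [0.8,[0,0,0],0],
  ],
  grip_force=20,
)

```text
clock: 4.85
eef_pos: [502.4, -253.3, 27.5]
tcp_rot: [3.141, -0.004, 0.017]
contact_force: [1.3, 8.5, 7.7]
opening: 0.603
```

Request:
drive_tool(
  moves=[
    [0.8,[0,0,-1],0],
    [0.8,[0,0,-2.5],0],
    [0.8,[0,0,-4.5],0],
    [0.8,[0,0,-6.5],0],
    [0.8,[0,0,-8],0],
    [0.8,[0,0,-9],0],
    [0.8,[0,0,-9],0],
    [0.8,[0,0,-9],0],
  ],
)

```text
clock: 5.85
eef_pos: [501.7, -253.0, 117.0]
tcp_rot: [3.141, -0.003, 0.017]
contact_force: [0.2, 0.2, -0.3]
opening: 0.601
```

```bash
python3 - <<'E'
from h import *
S=r.grab_frame("scene")
show("s2",S,130,290,100,280,3.3)
print({k:np.round(r.sense()[k],2) for k in("contact_force","wrist_torque","opening")})
E
```

```text
{'contact_force': array([ 0.16, -0.18, -1.34]), 'wrist_torque': array([ 0.02, -0.01, -0.  ]), 'opening': np.float64(0.6)}
```

View pics/s2.png

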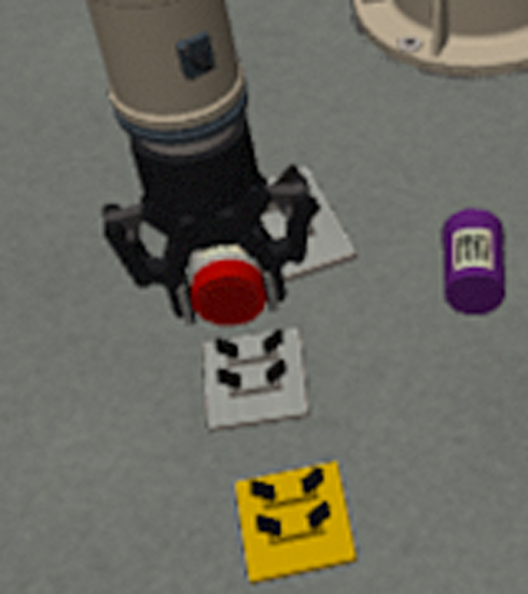

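```bash
cat >> h.py <<'E'
def redmask(f):
    c=f["color"].astype(int); return (c[:,:,0]>90)&(c[:,:,1]<60)&(c[:,:,2]<60)
def lidsil(f,L,ax):
    ax=ax/np.linalg.norm(ax);u=np.cross(ax,[0.1,.2,.97]);u/=np.linalg.norm(u);v=np.cross(ax,u);a=np.linspace(0,2*np.pi,60)[:,None]
    P=np.vstack([L+ax*h+26*(u*np.cos(a)+v*np.sin(a)) for h in(-9,9)])
    im=np.zeros((400,640),np.uint8);cv2.fillPoly(im,[cv2.convexHull((proj(f,P)*16).round().astype(np.int32))],255,cv2.LINE_AA,4);return im/255.
def fit_lid(f,L0,yaw,z=None):
    """lid centre (free x,y,z) and tilt (0 lying, 90 upright) from red pixels"""
    from scipy.optimize import minimize
    m=redmask(f).astype(float); w=np.zeros_like(m); c,rr=proj(f,L0)[0]; 
    r0,r1,c0,c1=int(rr)-30,int(rr)+30,int(c)-30,int(c)+30
    def cost(p):
        t=p[3]; ax=np.array([np.cos(t)*np.cos(yaw),np.cos(t)*np.sin(yaw),np.sin(t)])
        return np.abs(lidsil(f,np.array(p[:3]),ax)-m)[r0:r1,c0:c1].sum()+0.02*np.sum((np.array(p[:3])-L0)**2)
    out=[]
    for t in(0,.5,1.,1.5):
        s=[(*L0,t)]+[(*(np.array(L0)+8*np.eye(3)[i]),t) for i in range(3)]+[(*L0,t+.25)]
        o=minimize(cost,s[0],method="Nelder-Mead",options=dict(initial_simplex=s)); out.append((round(o.fun,1),np.round(o.x[:3],1),round(np.degrees(o.x[3]),1)))
    return sorted(out,key=lambda o:o[0])[:3]
E
python3 - <<'E'
from h import *
S=r.grab_frame("scene"); print(r.sense()["clock"],np.round(r.sense()["qpos"],2))
print(fit_lid(S,(500,-253,139),.017))
T=dict(S); 
import numpy as np
# top camera static
T0=r.grab_frame("top"); im=cv2.imread("pics/top0.png")
hsv=cv2.cvtColor(im,cv2.COLOR_BGR2HSV)
for nm,lo,hi,z in(("yellow",(20,150,120),(32,255,255),8),("purple",(125,80,30),(160,255,255),25)):
    m=cv2.inRange(hsv,lo,hi);c=max(cv2.findContours(m,0,2)[0],key=cv2.contourArea);b=cv2.boxPoints(cv2.minAreaRect(c))
    print(nm,[np.round(plane(T0,p,z)[:2]) for p in b])
f0=dict(S);f0["color"]=cv2.imread("pics/scene0.png")[:,:,::-1];print("start",fit_lid(f0,(498,-253,45),.017))
E
```

```text
5.95 [-0.47  0.39  1.87  0.    0.88  1.08]
[(np.float64(119.3), array([ 487.2, -253.7,  138.8]), np.float64(134.5)), (np.float64(119.6), array([ 500.4, -248.9,  152. ]), np.float64(-45.7)), (np.float64(270.0), array([ 495.1, -251.9,  131.2]), np.float64(44.0))]
yellow [array([ 650., -194.]), array([ 658., -270.]), array([ 567., -274.]), array([ 559., -199.])]
purple [array([436., -50.]), array([431., -97.]), array([356., -87.]), array([360., -41.])]
start [(np.float64(99.3), array([ 483.1, -255. ,   43.7]), np.float64(137.5)), (np.float64(101.5), array([ 498.6, -252.3,   60.8]), np.float64(-43.0)), (np.float64(268.0), array([ 494.9, -251. ,   41. ]), np.float64(46.2))]
```

```bash
sed -i 's/return (c\[:,:,0\]>90).*/return (c[:,:,0]>55)\&(c[:,:,1]*2.5<c[:,:,0])\&(c[:,:,2]*2.5<c[:,:,0])/' h.py
python3 - <<'E'
from h import *
S=r.grab_frame("scene"); 
for n,L in(("scene0",(498,-253,45)),("now",(500,-253,139))):
    f=dict(S)
    if n!="now": f["color"]=cv2.imread("pics/scene0.png")[:,:,::-1]
    m=redmask(f); c,rr=proj(f,L)[0].astype(int); print(n,c,rr,m[rr-30:rr+30,c-30:c+30].sum())
    for t in(0,20,45,70,90):
        t=np.radians(t); s=lidsil(f,np.array(L),np.array([np.cos(t),0,np.sin(t)])); print(round(np.degrees(t)),s.sum().round(),np.abs(s-m)[rr-30:rr+30,c-30:c+30].sum().round())
    print(fit_lid(f,L,.017))
E
```

```text
scene0 204 213 305
0 403.0 98.0
20 434.0 130.0
45 409.0 105.0
70 435.0 131.0
90 416.0 112.0
[(np.float64(53.5), array([ 497.2, -251.5,   43.9]), np.float64(110.8)), (np.float64(53.7), array([ 500.1, -252. ,   46.2]), np.float64(-15.8)), (np.float64(98.9), array([ 494.5, -252. ,   43.1]), np.float64(49.5))]
now 198 187 362
0 467.0 108.0
20 492.0 131.0
45 462.0 104.0
70 493.0 132.0
90 458.0 100.0
[(np.float64(50.5), array([ 502.8, -251.2,  138.3]), np.float64(-17.3)), (np.float64(51.9), array([ 500.8, -252.2,  136.9]), np.float64(105.4)), (np.float64(94.4), array([ 497.6, -251.8,  134.6]), np.float64(44.9))]
```

```bash
python3 - <<'E'
from h import *
S=r.grab_frame("scene")
a=S["color"][150:220,160:240,::-1];b=cv2.imread("pics/scene0.png")[180:250,165:245]
cv2.imwrite("pics/cmp.png",cv2.resize(np.hstack([a,b]),None,fx=5,fy=5,interpolation=cv2.INTER_CUBIC))
E
```

```text
(no output)
```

View pics/cmp.png

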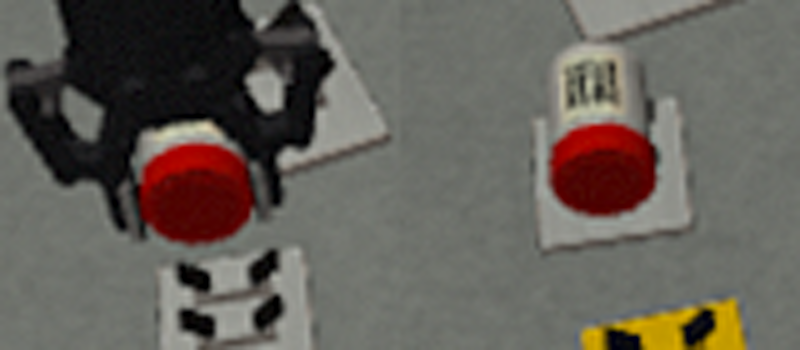

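```bash
python3 - <<'E'
import cv2
a=cv2.imread("pics/top0.png")[175:250,165:275];b=cv2.imread("pics/scene0.png")[155:235,350:450]
cv2.imwrite("pics/sc_t.png",cv2.resize(a,None,fx=7,fy=7,interpolation=cv2.INTER_CUBIC))
cv2.imwrite("pics/sc_s.png",cv2.resize(b,None,fx=7,fy=7,interpolation=cv2.INTER_CUBIC))
E
```

```text
(no output)
```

View pics/sc_t.png

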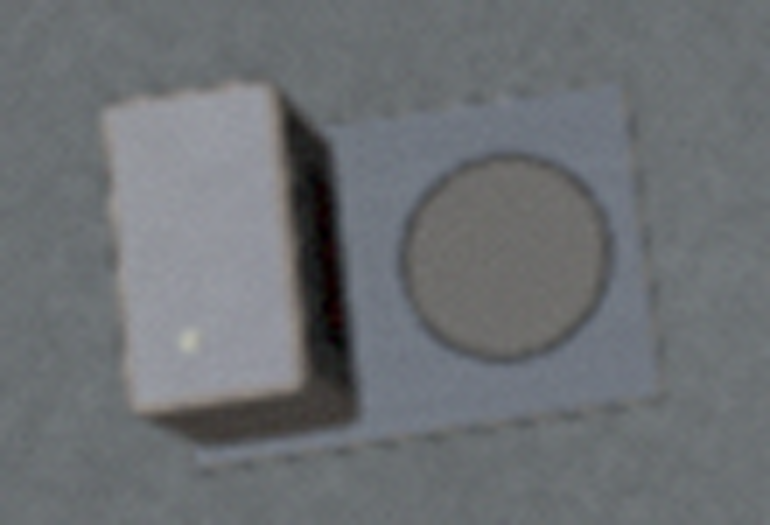

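View pics/sc_s.png

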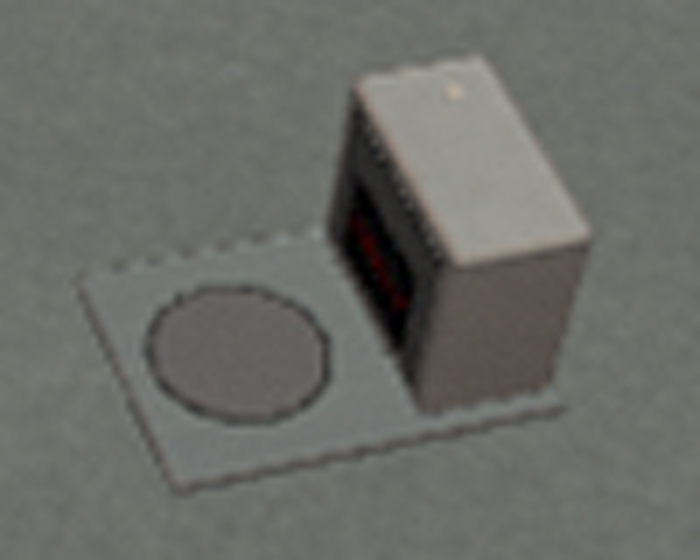

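```bash
python3 - <<'E'
from h import *
S=r.grab_frame("scene");T=r.grab_frame("top")
t=[((617,85),(-46,-55,6)),((658,392),(-46,55,6)),((200,462),(110,55,6)),((103,108),(107,-50,93)),((272,85),(52,-50,93)),((302,386),(52,50,93)),((130,410),(107,50,93)),((507,257),(0,0,6))]
s=[((178,492),(-46,-55,6)),((80,282),(-46,55,6)),((562,405),(110,-55,6)),((358,85),(52,50,93)),((480,58),(107,50,93)),((590,235),(107,-50,93)),((455,262),(52,-50,93)),((238,353),(0,0,6))]
def res(p,w=(1,1)):
    c,sn=np.cos(p[2]),np.sin(p[2]);out=[]
    for f,l,o,k in((T,t,(165,175),w[0]),(S,s,(350,155),w[1])):
        for px,q in l:
            W=(p[0]+c*q[0]-sn*q[1],p[1]+sn*q[0]+c*q[1],q[2]); out+=list(k*(proj(f,W)[0]-(np.array(px)/7+o)))
    return np.array(out)
for w in((1,1),(1,0),(0,1)):
    o=least_squares(res,(530,205,1.57),args=(w,)); print(w,np.round(o.x,3),np.round(np.sqrt(np.mean(o.fun**2)),2))
print(r.sense()["clock"])
E
```

```text
(1, 1) [531.596 203.738   1.629] 1.31
(1, 0) [529.183 202.406   1.629] 0.66
(0, 1) [535.987 204.484   1.622] 0.56
6.2
```

Request:
drive_tool(
  moves=[
    [0.8,[0,0,-6],0],
    [0.8,[2,-5,-6],-2],
    [0.8,[4.5,-11,-3],-2],
    [0.8,[7,-17,-2],-2],
    [0.8,[9.5,-23,-2],-2],
    [0.8,[12,-29,-2],-2],
    [0.8,[14.5,-35,-2],-2],
    [0.8,[16.8,-40,-2],-2],
    [0.8,[17.7,-43,-2],-2],
    [0.8,[17.7,-43,-2],-2],
    [0.8,[17.7,-43,-2],-2],
  ],
)

```text
clock: 7.58
eef_pos: [670.8, 179.4, 136.9]
tcp_rot: [3.14, -0.002, 0.053]
contact_force: [-0.2, -0.2, -0.5]
opening: 0.604
```

```bash
python3 - <<'E'
from h import *
S=r.grab_frame("scene");T=r.grab_frame("top")
show("s3",S,330,490,130,310,3.3);show("t3",T,150,310,80,260,3.3)
cv2.imwrite("pics/both3.png",np.hstack([cv2.imread("pics/s3.png"),cv2.imread("pics/t3.png")])[:, :800] if 0 else cv2.resize(np.hstack([cv2.imread("pics/s3.png"),cv2.imread("pics/t3.png")]),(800,450)))
E
```

```text
(no output)
```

View pics/both3.png

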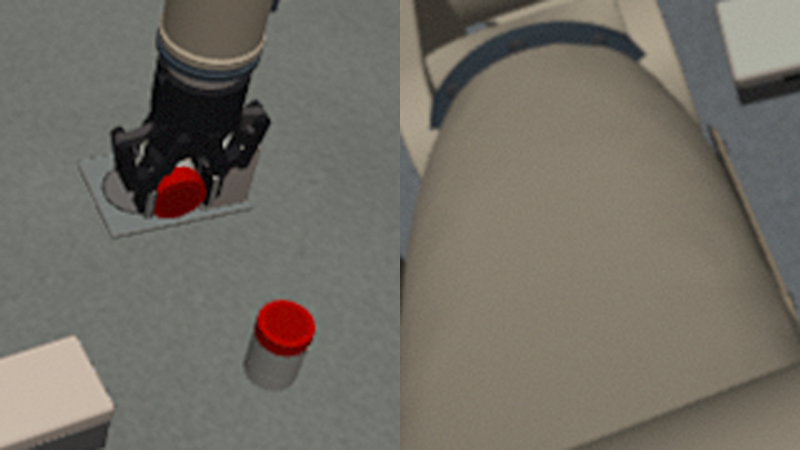

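```bash
python3 - <<'E'
from h import *
S=r.grab_frame("scene")
show("s3b",S,370,440,170,225,10)
E
```

```text
(no output)
```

View pics/s3b.png

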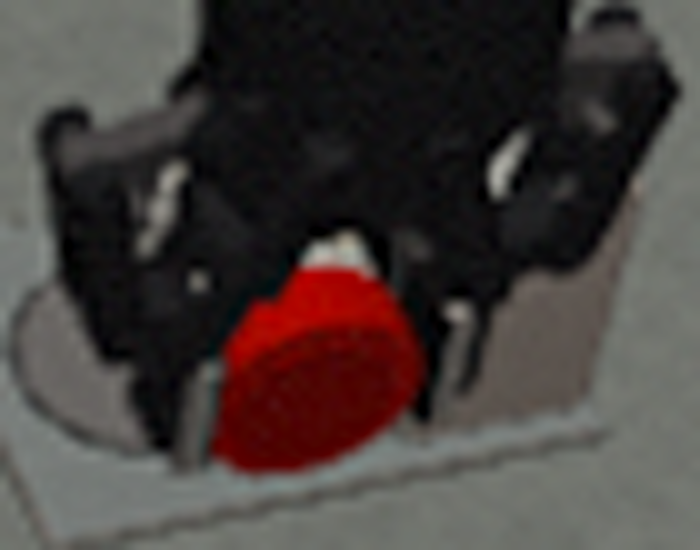

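Request:
drive_tool(
  moves=[
    [0.8,[0,0,4],0],
    [0.8,[0,0,8],0],
    [0.8,[0,0,11],0],
    [0.8,[0,0,12.3],0],
    [0.8,[0,0,12.8],0],
    [0.8,[0,0,12.8],0],
  ],
)

```text
clock: 8.48
eef_pos: [672.2, 178.2, 10.4]
tcp_rot: [3.141, -0.004, 0.051]
contact_force: [-0.6, -1.0, -0.6]
opening: 0.602
```

```bash
python3 - <<'E'
from h import *
S=r.grab_frame("scene")
show("s4",S,350,470,180,270,6.5)
print(np.round(r.sense()["contact_force"],1),np.round(r.sense()["eef_pos"],1))
E
```

```text
[ 0.1 -0.7 -0.8] [672.3 178.4  10.7]
```

View pics/s4.png

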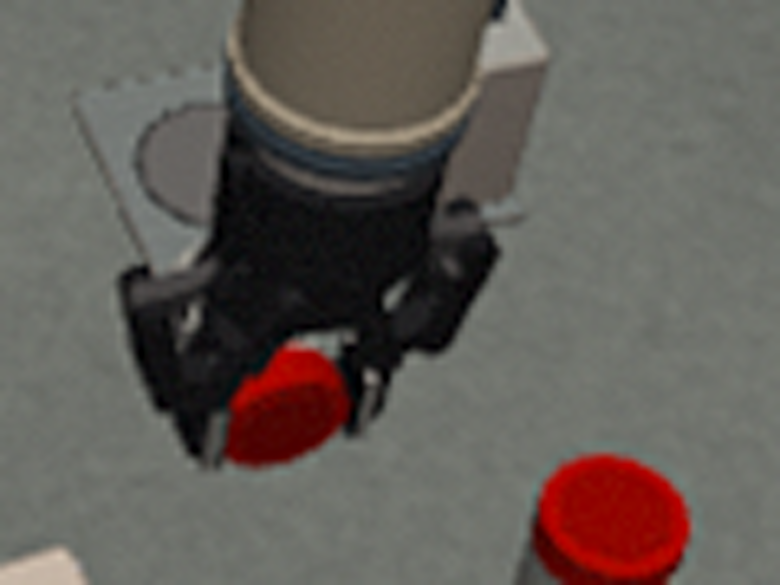

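Request:
drive_tool(
  moves=[
    [0.8,[-0.6,0,0.1],0],
    [0.8,[-1.1,0,0.1],0],
    [0.8,[-1.2,0,0.1],0],
    [0.8,[-1.3,0,0.1],0],
  ],
)

```text
clock: 9.02
eef_pos: [659.3, 177.8, 9.8]
tcp_rot: [3.141, -0.005, 0.051]
contact_force: [-0.7, -0.3, -1.1]
opening: 0.602
```

Request:
drive_tool(
  moves=[
    [0.8,[-0.2,0,0],0],
    [0.8,[-0.3,0,0],0],
  ],
)

```text
clock: 9.28
eef_pos: [657.0, 177.8, 10.0]
tcp_rot: [3.141, -0.006, 0.051]
contact_force: [3.0, 0.7, -0.3]
opening: 0.601
```

Request:
drive_tool(
  moves=[
    [0.8,[-0.35,0,-0.4],0],
    [0.8,[-0.5,0,-0.8],0],
    [0.8,[-0.7,0,-1.2],0],
    [0.8,[-0.9,0,-1.6],0],
    [0.8,[-1.1,0,-1.9],0],
    [0.8,[-1.3,0,-2.2],0],
  ],
)

```text
clock: 10.02
eef_pos: [643.5, 177.0, 32.0]
tcp_rot: [3.141, -0.006, 0.051]
contact_force: [2.2, -0.4, -0.5]
opening: 0.599
```

```bash
python3 - <<'E'
from h import *
S=r.grab_frame("scene")
show("s5",S,350,470,180,270,6.5)
print(np.round(r.sense()["contact_force"],1),np.round(r.sense()["eef_pos"],1))
E
```

```text
[ 2.  -0.7 -1.1] [643.4 177.   32.4]
```

View pics/s5.png

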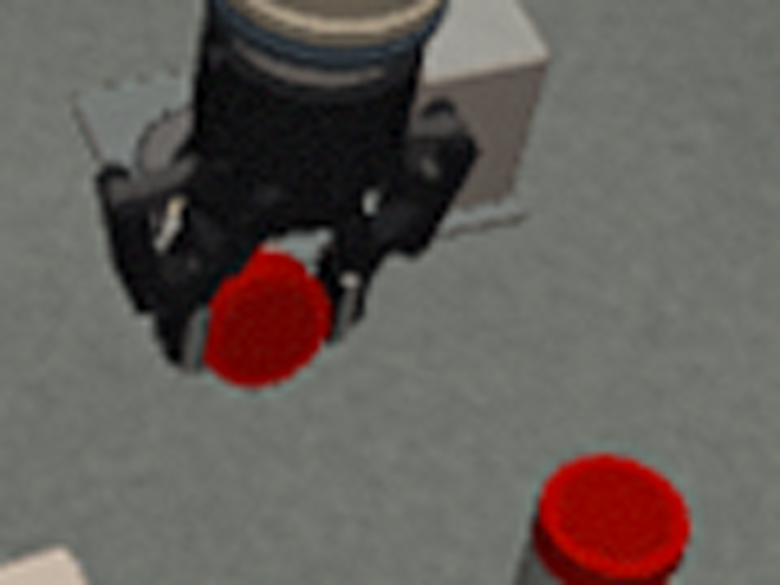

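Request:
drive_tool(
  moves=[
    [0.8,[-0.4,0,-0.4],0],
    [0.8,[-0.85,0,-0.85],0],
    [0.8,[-1.3,0,-1.25],0],
    [0.8,[-1.8,0,-1.65],0],
    [0.8,[-2.35,0,-2.0],0],
    [0.8,[-2.9,0,-2.3],0],
  ],
)

```text
clock: 10.82
eef_pos: [613.7, 175.5, 55.4]
tcp_rot: [3.141, -0.006, 0.051]
contact_force: [0.2, 0.1, -0.5]
opening: 0.597
```

```bash
python3 - <<'E'
from h import *
S=r.grab_frame("scene")
show("s6",S,340,460,160,250,6.5)
print(np.round(r.sense()["contact_force"],1),np.round(r.sense()["eef_pos"],1))
E
```

```text
[-1.1 -0.1 -1.1] [613.2 175.4  55.6]
```

View pics/s6.png

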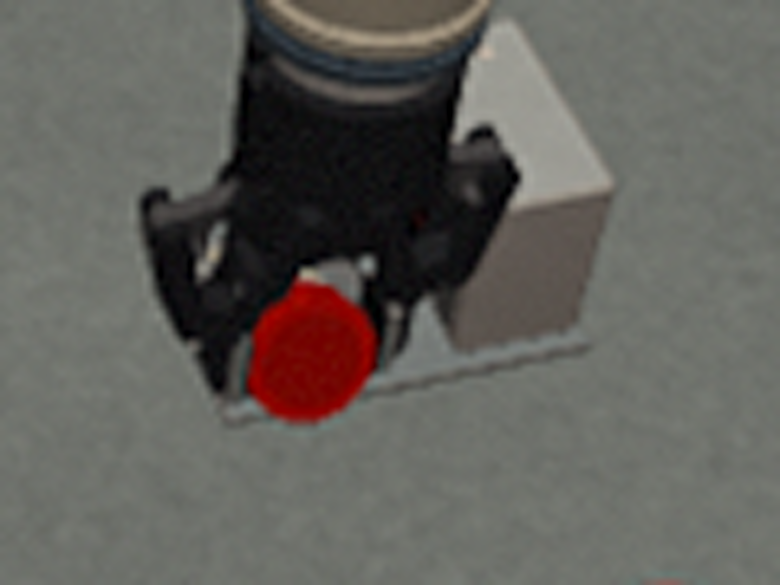

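```bash
python3 - <<'E'
from h import *
S=r.grab_frame("scene")
m=redmask(S)
for rr in range(200,228,3): print(rr,[int(S["color"][rr,c,0]) if m[rr,c] else 0 for c in range(374,402,2)])
L=np.array([613,175.5,73]);
def fit(L0,yaw):
    c,rw=proj(S,L0)[0].astype(int);sl=(slice(rw-25,rw+25),slice(c-25,c+25))
    best=[]
    for t in range(0,100,5):
        th=np.radians(t);ax=np.array([np.cos(th)*np.cos(yaw),np.cos(th)*np.sin(yaw),np.sin(th)])
        bb=1e9
        for dx in range(-9,10,3):
            for dy in range(-9,10,3):
                s=lidsil(S,L0+np.array([dx,dy,0]),ax); v=(np.abs(s-m)[sl]).sum()
                if v<bb: bb=v;b=(dx,dy)
        best.append((t,round(bb),b))
    print(best)
fit(L,.05)
E
```

```text
200 [0, 0, 0, 0, 0, 0, 0, 0, 0, 0, 0, 0, 0, 0]
203 [0, 0, 0, 0, 0, 0, 147, 140, 0, 0, 0, 0, 0, 0]
206 [0, 0, 0, 0, 98, 152, 148, 137, 137, 147, 0, 0, 0, 0]
209 [0, 0, 0, 144, 141, 126, 114, 115, 114, 119, 140, 113, 0, 0]
212 [0, 0, 0, 145, 114, 114, 113, 116, 116, 116, 115, 149, 0, 0]
215 [0, 0, 0, 124, 115, 117, 116, 116, 115, 116, 113, 146, 0, 0]
218 [0, 0, 123, 130, 116, 115, 115, 116, 115, 117, 128, 0, 0, 0]
221 [0, 0, 0, 139, 134, 117, 115, 115, 123, 140, 0, 0, 0, 0]
224 [0, 0, 0, 0, 0, 0, 0, 0, 0, 0, 0, 0, 0, 0]
227 [0, 0, 0, 0, 0, 0, 0, 0, 0, 0, 0, 0, 0, 0]
[(0, 75, (3, 3)), (5, 84, (3, 3)), (10, 93, (3, 3)), (15, 102, (3, 3)), (20, 112, (3, 6)), (25, 119, (6, 3)), (30, 122, (6, 3)), (35, 121, (6, 3)), (40, 122, (3, 6)), (45, 120, (3, 3)), (50, 120, (3, 3)), (55, 122, (3, 3)), (60, 122, (0, 0)), (65, 123, (6, 3)), (70, 124, (3, 0)), (75, 121, (6, 6)), (80, 117, (3, 6)), (85, 108, (3, 3)), (90, 104, (3, 3)), (95, 96, (3, 3))]
```

```bash
cat >> h.py <<'E'
def tilt(f,L0,yaw,span=(-10,105),k=8,name=None):
    """render lid side/top classes vs. image, search tilt & small shifts"""
    c,rw=proj(f,L0)[0].astype(int); crop=f["color"][rw-22:rw+22,c-22:c+22].astype(np.float32)
    m=redmask(f)[rw-22:rw+22,c-22:c+22]
    R=crop[:,:,0]; v=np.asarray(f["pose"][:3,3])-L0; v/=np.linalg.norm(v); res=[]
    for t in np.arange(span[0],span[1],5.):
        th=np.radians(t);ax=np.array([np.cos(th)*np.cos(yaw),np.cos(th)*np.sin(yaw),np.sin(th)])
        sd=np.array([-np.sin(yaw),np.cos(yaw),0]);n=np.cross(ax,sd);a=np.linspace(0,2*np.pi,50)[:,None]
        circ=lambda h,rad:(L0+ax*h+rad*(sd*np.cos(a)+n*np.sin(a)))
        def poly(P,o): 
            im=np.zeros((44,44),np.uint8);cv2.fillPoly(im,[cv2.convexHull(((proj(f,P)-[c-22,rw-22]+o)*16).round().astype(np.int32))],255,cv2.LINE_AA,4);return im/255.
        best=(1e18,)
        for ox in np.arange(-6,6.1,1):
            for oy in np.arange(-6,6.1,1):
                full=poly(np.vstack([circ(-9,26),circ(9,26)]),(ox,oy));face=poly(circ(9,25),(ox,oy))
                F=(face>.5)&m;Sd=(full>.5)&~(face>.5)&m;out=m&~(full>.5)
                if F.sum()<20: continue
                cst=((R[F]-np.median(R[F]))**2).sum()+(((R[Sd]-np.median(R[Sd]))**2).sum() if Sd.sum() else 0)+out.sum()*1500+((full>.5)&~m).sum()*400
                if cst<best[0]: best=(cst,t,ox,oy,float(np.median(R[F])))
        res.append(best)
    res.sort(); return [(int(b[0]),b[1:]) for b in res[:5]]
E
python3 - <<'E'
from h import *
S=r.grab_frame("scene")
print(tilt(S,np.array([613,175.5,73]),.05))
f=dict(S);f["color"]=cv2.imread("pics/scene0.png")[:,:,::-1].copy();print("start",tilt(f,np.array([498.,-253,45]),.017))
print("cup_c",tilt(f,np.array([769.,256,66]),.017))
print(r.sense()["clock"])
E
```

```text
[(102772, (np.float64(10.0), np.float64(3.0), np.float64(2.0), 117.0)), (103238, (np.float64(0.0), np.float64(2.0), np.float64(1.0), 117.0)), (104464, (np.float64(5.0), np.float64(0.0), np.float64(1.0), 117.0)), (106473, (np.float64(-5.0), np.float64(1.0), np.float64(2.0), 117.0)), (111559, (np.float64(15.0), np.float64(3.0), np.float64(2.0), 117.0))]
start [(105773, (np.float64(-5.0), np.float64(1.0), np.float64(0.0), 78.0)), (114161, (np.float64(0.0), np.float64(1.0), np.float64(1.0), 78.0)), (115886, (np.float64(-10.0), np.float64(1.0), np.float64(-1.0), 78.0)), (126160, (np.float64(5.0), np.float64(1.0), np.float64(2.0), 78.0)), (148831, (np.float64(15.0), np.float64(1.0), np.float64(3.0), 78.0))]
cup_c [(127171, (np.float64(85.0), np.float64(2.0), np.float64(0.0), 143.0)), (141349, (np.float64(90.0), np.float64(2.0), np.float64(1.0), 143.0)), (141832, (np.float64(95.0), np.float64(2.0), np.float64(1.0), 143.0)), (143600, (np.float64(80.0), np.float64(2.0), np.float64(-1.0), 143.0)), (144961, (np.float64(75.0), np.float64(2.0), np.float64(-1.0), 143.0))]
10.975
```

```bash
python3 - <<'E'
import cv2,numpy as np
for n in("s2","s3","s4","s5","s6"):
    im=cv2.imread(f"pics/{n}.png").astype(int);R=im[:,:,2];m=(R>55)&(im[:,:,1]*2.5<R)&(im[:,:,0]*2.5<R)
    if n in("s4","s5"): m[:,480:]=0
    if n=="s3": m[300:]=0
    if n=="s2": m[330:]=0
    h=np.histogram(R[m],bins=range(55,200,8));k=np.argsort(h[0])[-3:];print(n,[(int(h[1][i]),int(h[0][i])) for i in k])
E
```

```text
s2 [(71, 385), (87, 587), (79, 1334)]
s3 [(87, 497), (71, 681), (79, 929)]
s4 [(87, 1404), (79, 1915), (71, 2979)]
s5 [(127, 1273), (119, 2030), (103, 5901)]
s6 [(127, 1568), (135, 2364), (111, 6152)]
```

Request:
drive_tool(
  moves=[
    [0.8,[1.5,0,0],0],
    [0.8,[2.9,0,0],0],
    [0.8,[2.9,0,0.5],0],
    [0.8,[2.9,0,1.2],0],
    [0.8,[2.4,0,1.2],0],
    [0.8,[2.1,0,1.2],0],
  ],
)

```text
clock: 11.72
eef_pos: [634.2, 176.5, 43.2]
tcp_rot: [3.141, -0.005, 0.051]
contact_force: [-0.3, -0.2, -0.9]
opening: 0.6
```

Request:
drive_tool(
  moves=[
    [0.8,[-0.3,0,0],0],
    [0.8,[-0.4,0,0],0],
  ],
)

```text
clock: 11.98
eef_pos: [629.9, 176.4, 43.5]
tcp_rot: [3.141, -0.005, 0.051]
contact_force: [1.0, 0.1, -0.9]
opening: 0.602
```

```bash
cat >> h.py <<'E'
def bright(f,P,rad=7):
    c,rw=proj(f,P)[0].astype(int);R=f["color"][rw-20:rw+20,c-20:c+20,0];m=redmask(f)[rw-20:rw+20,c-20:c+20]
    ys,xs=np.nonzero(m);cy,cx=np.median(ys)+1,np.median(xs)
    yy,xx=np.mgrid[:40,:40];k=m&(np.hypot(yy-cy,xx-cx)<5); b=np.median(R[k]); return b,(c-20+cx,rw-20+cy),np.degrees(np.arcsin(np.clip((b-77)/66,-1,1)))
E
python3 - <<'E'
from h import *
S=r.grab_frame("scene");s=r.sense();p=np.array(s["eef_pos"])+[5,0,20]
print(np.round(s["contact_force"],1),np.round(s["eef_pos"],1),bright(S,p))
show("s7",S,340,460,160,250,6.5)
E
```

```text
[-0.1  0.7  0.1] [630.  176.4  43.4] (np.float64(116.0), (np.float64(389.0), np.float64(223.0)), np.float64(36.221546619835095))
```

View pics/s7.png

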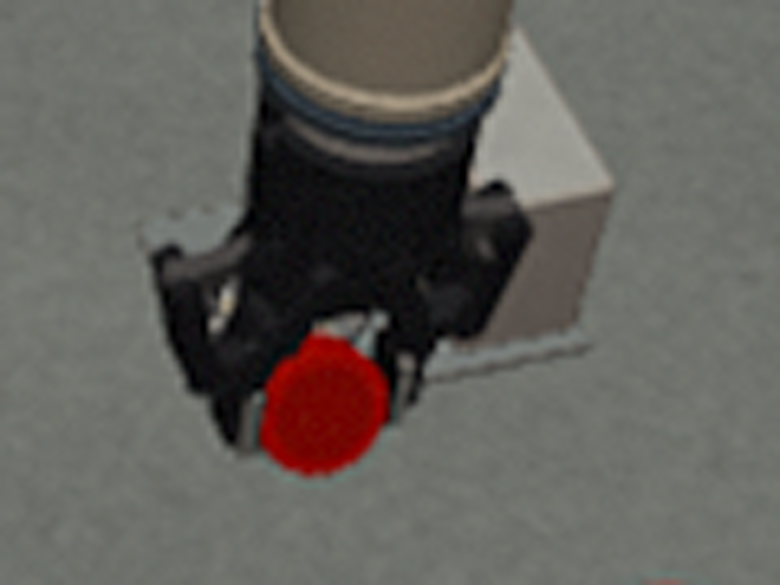

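Request:
drive_tool(
  moves=[
    [0.8,[-0.2,0,0],0],
    [0.8,[-0.3,0,0],0],
  ],
)

```text
clock: 12.28
eef_pos: [626.9, 176.2, 43.5]
tcp_rot: [3.141, -0.005, 0.051]
contact_force: [-0.4, -0.3, -1.3]
opening: 0.597
```

Request:
drive_tool(
  moves=[
    [0.8,[-0.2,0,0],0],
    [0.8,[-0.4,0,0],0],
  ],
)

```text
clock: 12.52
eef_pos: [622.8, 176.0, 43.5]
tcp_rot: [3.141, -0.005, 0.051]
contact_force: [-0.0, -0.4, -1.2]
opening: 0.602
```

```bash
python3 - <<'E'
from h import *
S=r.grab_frame("scene");s=r.sense();p=np.array(s["eef_pos"])+[5,0,20]
print(np.round(s["contact_force"],1),np.round(s["eef_pos"],1),bright(S,p))
E
```

```text
[-0.2 -0.6 -0.8] [622.4 176.   43.4] (np.float64(116.0), (np.float64(388.0), np.float64(221.0)), np.float64(36.221546619835095))
```

Request:
drive_tool(
  moves=[
    [0.8,[1.8,0,0],0],
    [0.8,[3.2,0,0],0],
    [0.8,[3.2,0,0.6],0],
    [0.8,[3.0,0,1.1],0],
    [0.8,[2.6,0,1.1],0],
    [0.8,[2.4,0,1.1],0],
  ],
)

```text
clock: 13.32
eef_pos: [646.4, 177.3, 32.8]
tcp_rot: [3.141, -0.006, 0.051]
contact_force: [2.3, 0.3, 2.8]
opening: 0.601
```

Request:
drive_tool(
  moves=[
    [0.8,[-0.2,0,0],0],
    [0.8,[-0.3,0,0],0],
  ],
)

```text
clock: 13.58
eef_pos: [643.2, 177.1, 32.9]
tcp_rot: [3.141, -0.006, 0.051]
contact_force: [3.1, 0.6, 2.7]
opening: 0.597
```

Request:
drive_tool(
  moves=[
    [0.8,[-0.2,0,0],0],
    [0.8,[-0.3,0,0],0],
  ],
)

```text
clock: 13.82
eef_pos: [640.1, 177.0, 32.9]
tcp_rot: [3.141, -0.006, 0.052]
contact_force: [2.0, -0.6, 2.5]
opening: 0.599
```

```bash
python3 - <<'E'
from h import *
S=r.grab_frame("scene");s=r.sense();p=np.array(s["eef_pos"])+[5,0,20]
print(np.round(s["contact_force"],1),np.round(s["eef_pos"],1),bright(S,p))
show("s8",S,360,440,190,250,9.5)
E
```

```text
[1.7 0.  2.2] [640.  177.   32.9] (np.float64(115.0), (np.float64(390.0), np.float64(229.0)), np.float64(35.15270296678005))
```

View pics/s8.png

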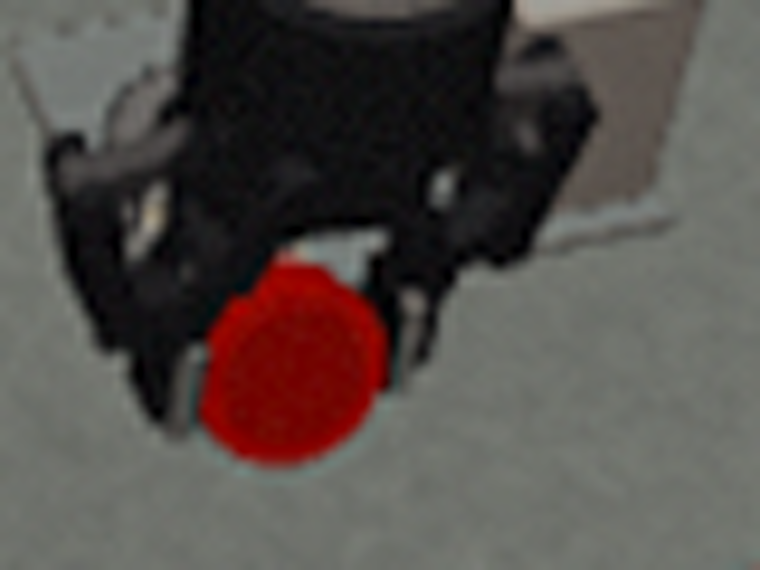

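Request:
drive_tool(
  moves=[
    [0.8,[-0.3,0,-0.4],0],
    [0.8,[-0.6,0,-0.7],0],
    [0.8,[-0.6,0,-0.7],0],
  ],
)

```text
clock: 14.25
eef_pos: [633.6, 176.7, 40.0]
tcp_rot: [3.141, -0.005, 0.052]
contact_force: [2.3, 0.4, 0.1]
opening: 0.598
```

```bash
cat > look.py <<'E'
from h import *
import sys
S=r.grab_frame("scene");s=r.sense();p=np.array(s["eef_pos"])+[5,0,20]
b=bright(S,p);print(np.round(s["contact_force"],1),np.round(s["eef_pos"],1),b[0],np.round(b[1]),s["clock"])
c,rw=np.array(b[1]).astype(int);show(sys.argv[1],S,c-40,c+40,rw-35,rw+25,9.5)
E
python3 look.py s9
```

```text
[ 2.   0.5 -0.4] [633.8 176.6  40. ] 119.0 [390. 225.] 14.3
```

View pics/s9.png

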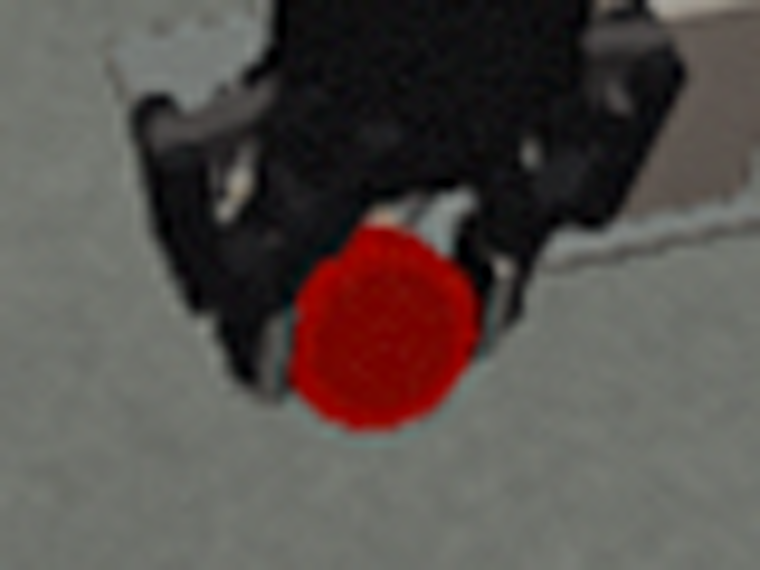

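Request:
drive_tool(
  moves=[
    [0.8,[-0.3,0,-0.2],0],
    [0.8,[-0.6,0,-0.4],0],
    [0.8,[-0.7,0,-0.4],0],
  ],
)

```text
clock: 14.68
eef_pos: [627.2, 176.4, 44.4]
tcp_rot: [3.141, -0.007, 0.052]
contact_force: [4.2, 0.2, 2.7]
opening: 0.6
```

```bash
python3 look.py s10
```

```text
[ 4.4 -0.1  1.7] [627.2 176.4  44.4] 127.0 [389. 222.] 14.725
```

Request:
drive_tool(
  moves=[
    [0.8,[-0.3,0,-0.2],0],
    [0.8,[-0.6,0,-0.3],0],
    [0.8,[-0.7,0,-0.4],0],
  ],
)

```text
clock: 15.1
eef_pos: [619.9, 176.1, 48.5]
tcp_rot: [3.141, -0.007, 0.052]
contact_force: [3.7, 0.0, 1.2]
opening: 0.598
```

```bash
python3 look.py s11
```

```text
[2.7 0.6 0.9] [619.8 176.1  48.5] 133.0 [388. 219.] 15.15
```

View pics/s11.png

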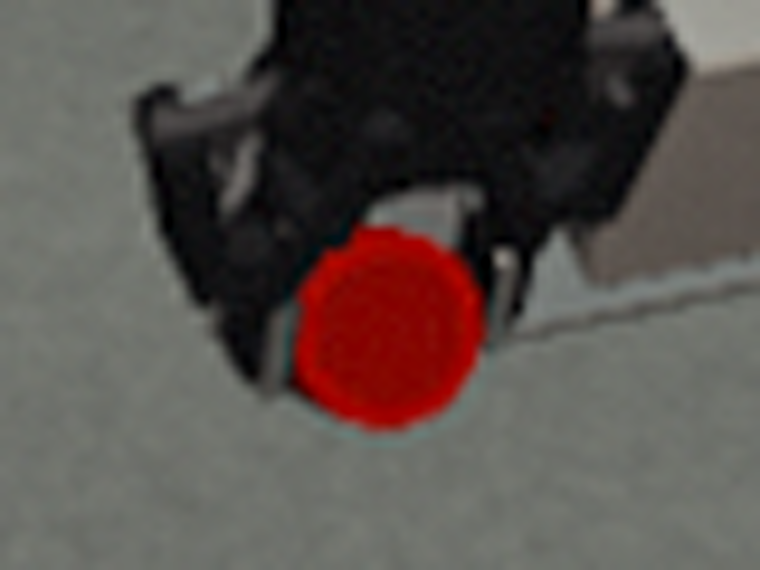

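Request:
drive_tool(
  moves=[
    [0.8,[-0.3,0,-0.15],0],
    [0.8,[-0.6,0,-0.3],0],
    [0.8,[-0.8,0,-0.35],0],
  ],
)

```text
clock: 15.52
eef_pos: [611.4, 175.6, 52.0]
tcp_rot: [3.141, -0.006, 0.052]
contact_force: [2.3, 0.0, 1.4]
opening: 0.601
```

```bash
python3 look.py s12
```

```text
[2.1 0.1 1.4] [611.3 175.6  52. ] 140.0 [387. 216.] 15.575
```

Request:
drive_tool(
  moves=[
    [0.8,[-0.3,0,-0.1],0],
    [0.8,[-0.6,0,-0.2],0],
    [0.8,[-0.8,0,-0.25],0],
  ],
)

```text
clock: 15.95
eef_pos: [603.0, 175.2, 54.5]
tcp_rot: [3.141, -0.006, 0.052]
contact_force: [1.6, 0.6, 0.5]
opening: 0.603
```

```bash
python3 look.py s13
```

```text
[ 2.2 -0.6  1.4] [602.8 175.1  54.5] 145.0 [386. 212.] 16.0
```

View pics/s13.png

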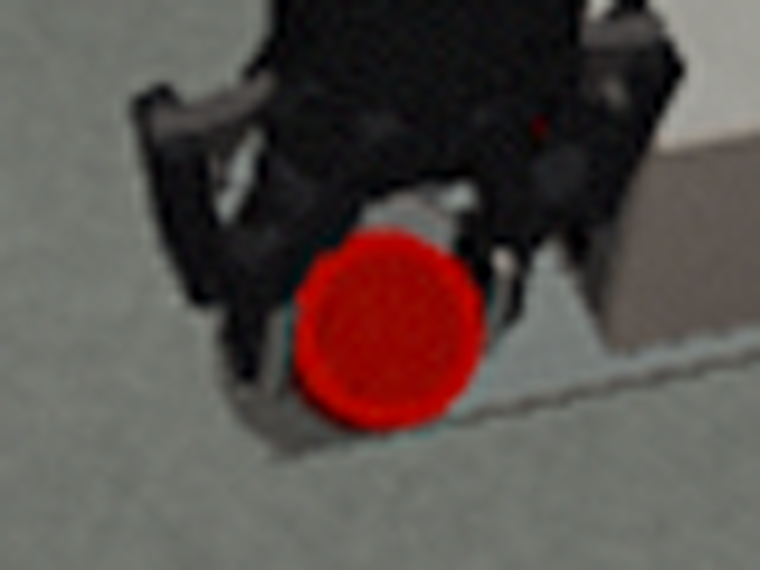

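Request:
drive_tool(
  moves=[
    [0.8,[-0.3,0,-0.05],0],
    [0.8,[-0.6,0,-0.1],0],
    [0.8,[-0.9,0,-0.15],0],
  ],
)

```text
clock: 16.38
eef_pos: [593.6, 174.7, 56.0]
tcp_rot: [3.141, -0.006, 0.052]
contact_force: [2.0, 0.0, 1.8]
opening: 0.596
```

```bash
python3 look.py s14
```

```text
[ 2.7 -0.3  2. ] [593.1 174.6  56. ] 149.0 [385. 209.] 16.425
```

View pics/s14.png

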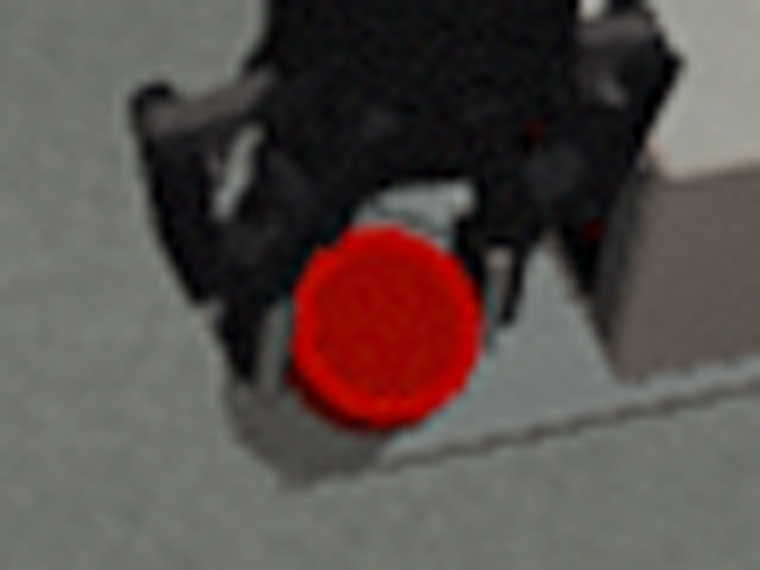

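Request:
drive_tool(
  moves=[
    [0.8,[-0.4,0,0],0],
    [0.8,[-0.8,0,0],0],
    [0.8,[-1.1,0,0.05],0],
  ],
)

```text
clock: 16.8
eef_pos: [582.2, 174.2, 55.8]
tcp_rot: [3.141, -0.006, 0.052]
contact_force: [2.4, -0.4, 7.3]
opening: 0.6
```

```bash
python3 look.py s15
```

```text
[2.3 0.2 6.7] [581.9 174.1  55.8] 152.0 [383. 206.] 16.85
```

View pics/s15.png

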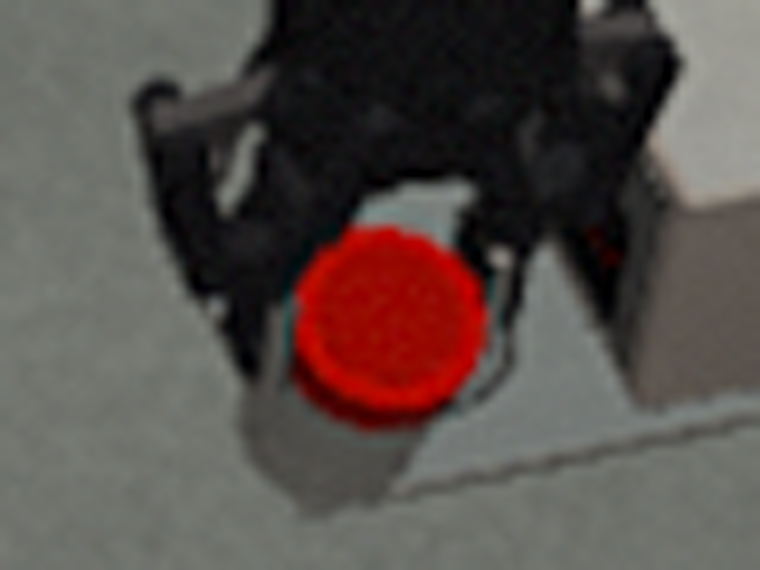

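Request:
drive_tool(
  moves=[
    [0.8,[0,0,-2],0],
    [0.8,[0,0,-3],0],
    [0.8,[4,1.2,-3],0],
    [0.8,[7.8,2,-3],0],
    [0.8,[7.8,2,-3],0],
    [0.8,[7.8,2,-1.5],0],
    [0.8,[7.8,2,-0.2],0],
    [0.8,[7.8,2,0.1],0],
    [0.8,[7.8,2,0.1],0],
  ],
)

```text
clock: 17.98
eef_pos: [660.2, 158.3, 54.7]
tcp_rot: [3.141, -0.005, 0.052]
contact_force: [-0.7, 0.6, -1.7]
opening: 0.602
```

```bash
python3 look.py s16
```

```text
[-0.2  0.5 -0.5] [660.6 158.3  55.2] 152.0 [387. 232.] 18.025
```

View pics/s16.png

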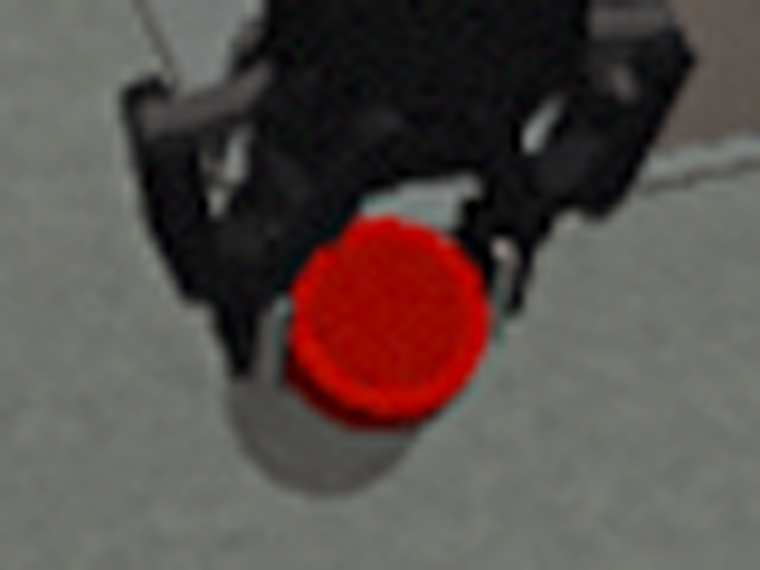

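Request:
drive_tool(
  moves=[
    [0.8,[0,0,0.3],0],
    [0.8,[0,0,0.4],0],
  ],
)

```text
clock: 18.27
eef_pos: [660.7, 158.4, 51.3]
tcp_rot: [3.141, -0.006, 0.052]
contact_force: [0.7, 0.3, -0.6]
opening: 0.595
```

Request:
drive_tool(
  moves=[
    [0.8,[0,0,0.2],0],
    [0.8,[0,0,0.3],0],
  ],
)

```text
clock: 18.52
eef_pos: [662.3, 158.6, 50.3]
tcp_rot: [3.141, -0.009, 0.052]
contact_force: [-1.2, -1.0, 16.6]
opening: 0.599
```

```bash
python3 look.py s17; python3 - <<'E'
from h import *
T=r.grab_frame("top");c,rw=proj(T,(660,158,40))[0].astype(int);show("t17",T,c-50,c+50,rw-45,rw+45,6)
E
```

```text
[-1.7 -2.1 13.1] [662.4 158.6  50.3] 151.0 [387. 233.] 18.575
```

View pics/s17.png

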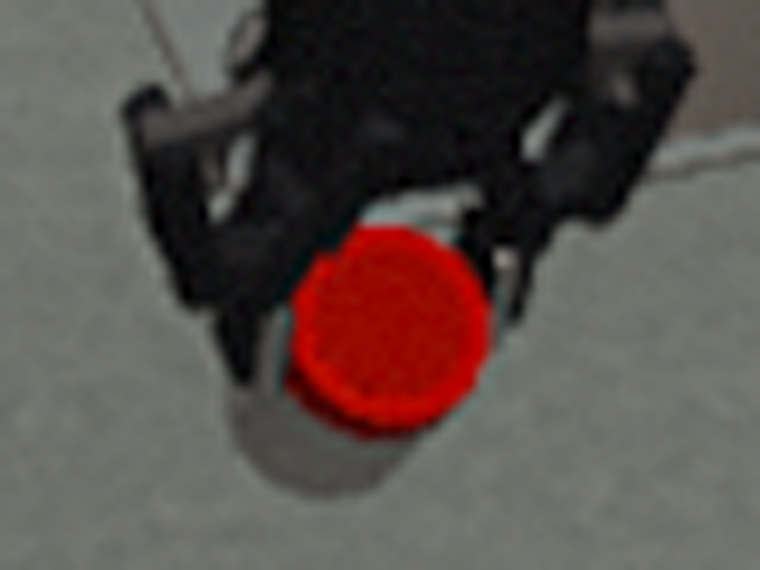

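View pics/t17.png

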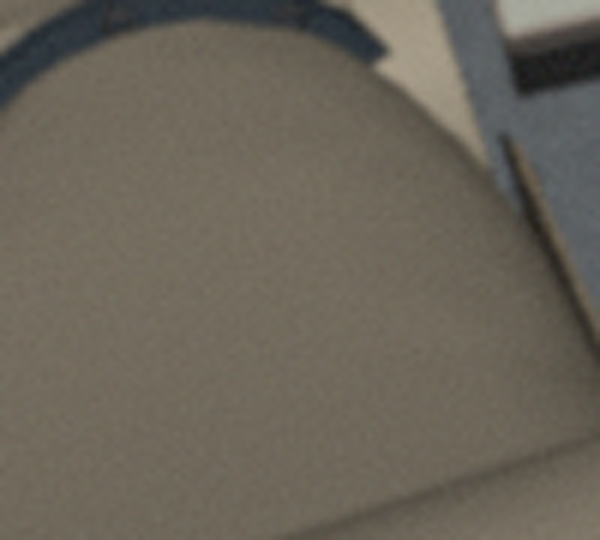

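```bash
python3 - <<'E'
from h import *
S=r.grab_frame("scene");yaw=.052
P=np.array([662,158.5,70.])
for t in(60,65,70,75,80,85,90,95):
    th=np.radians(t);ax=np.array([np.cos(th)*np.cos(yaw),np.cos(th)*np.sin(yaw),np.sin(th)])
    sd=np.array([-np.sin(yaw),np.cos(yaw),0]);n=np.cross(ax,sd);a=np.linspace(0,2*np.pi,60)[:,None]
    ring=lambda h,R:proj(S,P+ax*h+R*(sd*np.cos(a)+n*np.sin(a)))
    lid=ring(9,26);low=ring(-9,26);base=ring(-66,25)
    c=lid.mean(0);print(t,"face h/w",np.ptp(lid[:,1]).round(1),np.ptp(lid[:,0]).round(1),"band bottom",(low[:,1].max()-lid[:,1].max()).round(1),"base bottom - lid bottom",(base[:,1].max()-low[:,1].max()).round(1),"base left-lid left",(base[:,0].min()-low[:,0].min()).round(1))
E
```

```text
60 face h/w 22.0 21.6 band bottom 1.2 base bottom - lid bottom 3.1 base left-lid left -5.6
65 face h/w 21.6 21.7 band bottom 1.8 base bottom - lid bottom 5.0 base left-lid left -5.1
70 face h/w 21.0 21.9 band bottom 2.5 base bottom - lid bottom 6.9 base left-lid left -4.5
75 face h/w 20.2 22.0 band bottom 3.1 base bottom - lid bottom 8.8 base left-lid left -3.9
80 face h/w 19.4 22.1 band bottom 3.7 base bottom - lid bottom 10.7 base left-lid left -3.3
85 face h/w 18.3 22.2 band bottom 4.3 base bottom - lid bottom 12.5 base left-lid left -2.6
90 face h/w 17.2 22.3 band bottom 4.8 base bottom - lid bottom 14.2 base left-lid left -1.9
95 face h/w 15.9 22.4 band bottom 5.3 base bottom - lid bottom 15.8 base left-lid left -1.2
```

Request:
drive_tool(
  moves=[
    [0.8,[-0.4,0,0.1],0],
    [0.8,[-0.8,0,0.1],0],
    [0.8,[-1.3,0,0.15],0],
    [0.8,[-1.8,0,0.25],0],
  ],
)

```text
clock: 19.18
eef_pos: [644.1, 157.7, 47.8]
tcp_rot: [3.142, -0.009, 0.052]
contact_force: [1.3, 1.3, 3.1]
opening: 0.599
```

```bash
python3 look.py s18
```

```text
[0.3 1.3 6.1] [643.2 157.6  47.4] 149.0 [384. 228.] 19.225
```

View pics/s18.png

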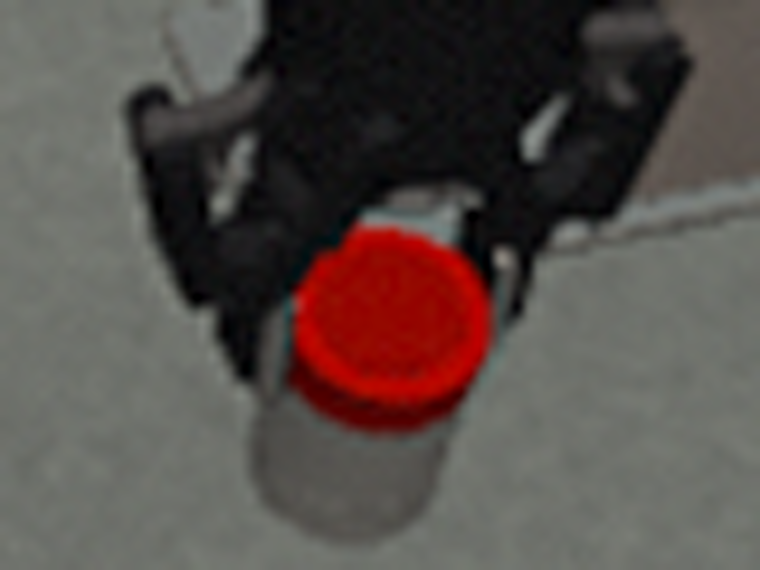

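Request:
drive_tool(
  moves=[
    [0.8,[-0.4,0,0.1],0],
    [0.8,[-0.8,0,0.25],0],
    [0.8,[-1.0,0,0.3],0],
  ],
)

```text
clock: 19.6
eef_pos: [633.3, 157.1, 44.3]
tcp_rot: [3.141, -0.008, 0.052]
contact_force: [3.7, 1.1, 5.2]
opening: 0.598
```

```bash
python3 look.py s19
```

```text
[ 0.8 -0.2  3.6] [633.1 157.1  44.4] 145.0 [383. 226.] 19.65
```

View pics/s19.png

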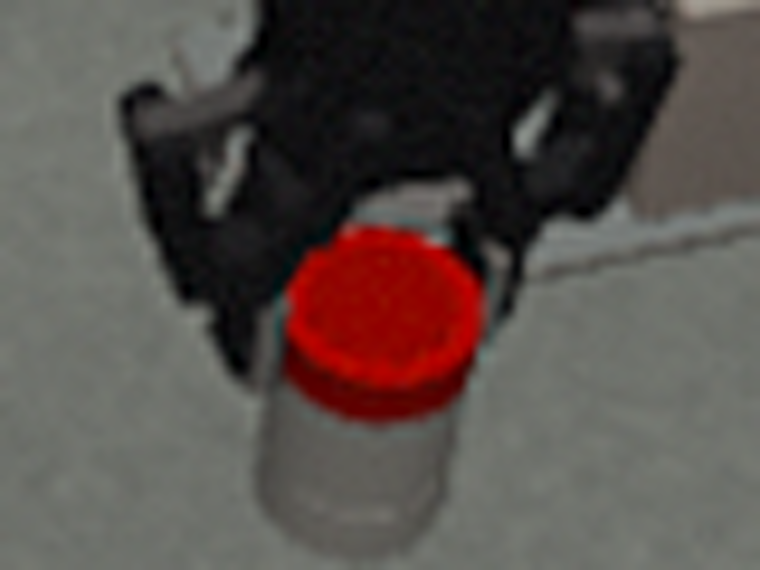

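Request:
drive_tool(
  moves=[
    [0.8,[-0.1,0,0.15],0],
    [0.8,[-0.15,0,0.3],0],
    [0.8,[-0.15,0,0.3],0],
  ],
)

```text
clock: 20.02
eef_pos: [633.2, 157.1, 44.1]
tcp_rot: [-3.141, -0.012, 0.052]
contact_force: [-2.5, -2.9, 25.5]
opening: 0.603
```

```bash
python3 look.py s20
```

```text
[-2.9 -2.2 25.7] [633.3 157.1  44.1] 146.0 [383. 226.] 20.075
```

View pics/s20.png

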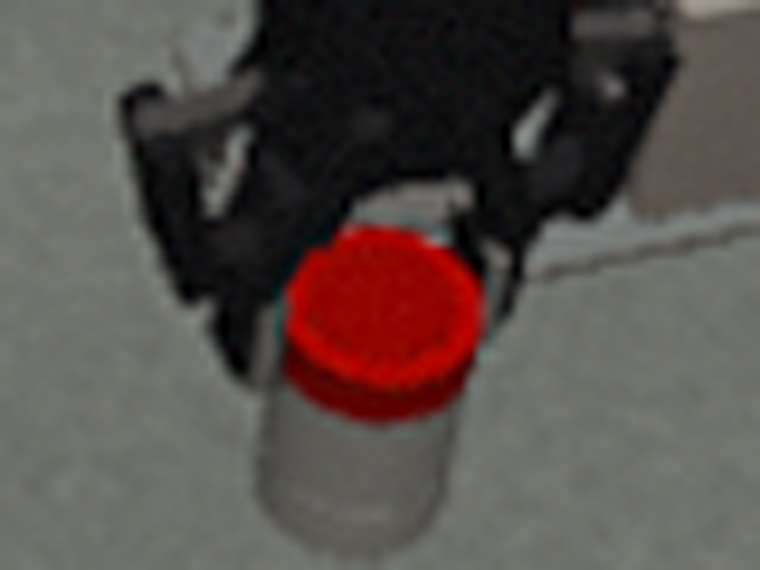

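Request:
drive_tool(
  moves=[
    [0.8,[0,0,0],0],
    [0.6,[0,0,0],0],
    [0.35,[0,0,0],0],
    [0.2,[0,0,0],0],
    [0,[0,0,0],0],
    [0,[0,0,0],0],
    [0,[0,0,0],0],
    [0,[0,0,0],0],
  ],
)

```text
clock: 21.08
eef_pos: [633.2, 157.1, 44.1]
tcp_rot: [-3.141, -0.012, 0.052]
contact_force: [1.0, -0.1, -0.6]
opening: 1.004
```

```bash
python3 look.py s21
```

```text
[ 0.1 -0.3 -0.2] [633.3 157.1  44.2] 146.0 [382. 225.] 21.125
```

View pics/s21.png

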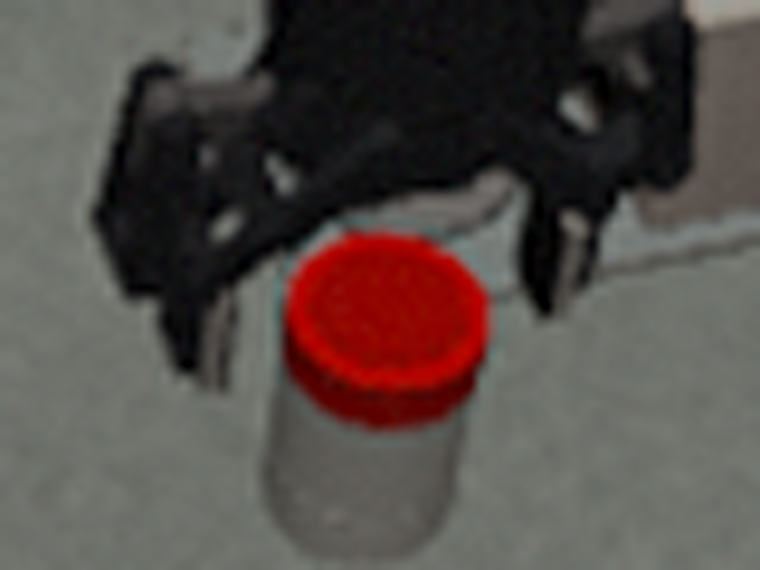

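Request:
drive_tool(
  moves=[
    [0,[0,0,-4],0],
    [0,[0,0,-9],0],
    [0,[0,4,-12],0],
    [0,[0,10,-12],0],
    [0,[0,16,-12],0],
    [0,[-2,22,-12],0],
    [0,[-4,28,-12],0],
    [0,[-6,33,-12],0],
    [0,[-8,38,-12],0],
    [0,[-8,38,-12],0],
  ],
)

```text
clock: 22.38
eef_pos: [570.5, -229.8, 163.2]
tcp_rot: [3.141, -0.012, 0.048]
contact_force: [-0.5, 0.6, 0.4]
opening: 0.999
```

```bash
python3 - <<'E'
from h import *
T=r.grab_frame("top");S=r.grab_frame("scene")
cv2.imwrite("pics/t22full.png",T["color"][:,:,::-1])
c,rw=proj(T,(633,157,40))[0].astype(int);show("t22",T,c-30,c+30,rw-25,rw+25,12)
c,rw=proj(S,(633,157,40))[0].astype(int);show("s22",S,c-30,c+30,rw-25,rw+25,12)
for n,f,q in(("top",T,(633,157)),("scene",S,(633,157))):
    for t,z in(("label",30),("lid",66),("cup",0)):
        for d in r.spot_point(t,n):
            w=plane(f,d["at"],z)
            if np.hypot(w[0]-633,w[1]-157)<40: print(n,t,np.round(d["at"],1),np.round(w,1),round(d["score"],2))
print(r.sense()["clock"])
E
```

```text
top label [255.4 172. ] [613.7 151.5  30. ] 0.67
top lid [249.8 156.1] [641.7 157.6  66. ] 0.55
top cup [247.2 154.1] [669.  171.5   0. ] 0.72
top cup [257.  163.5] [643.1 149.6   0. ] 0.57
scene label [376.9 224.6] [611.1 158.8  30. ] 0.77
scene lid [379.8 225.7] [643.7 151.7  66. ] 0.96
scene cup [377.6 242.5] [643.5 153.7   0. ] 0.59
22.775
```

View pics/t22.png

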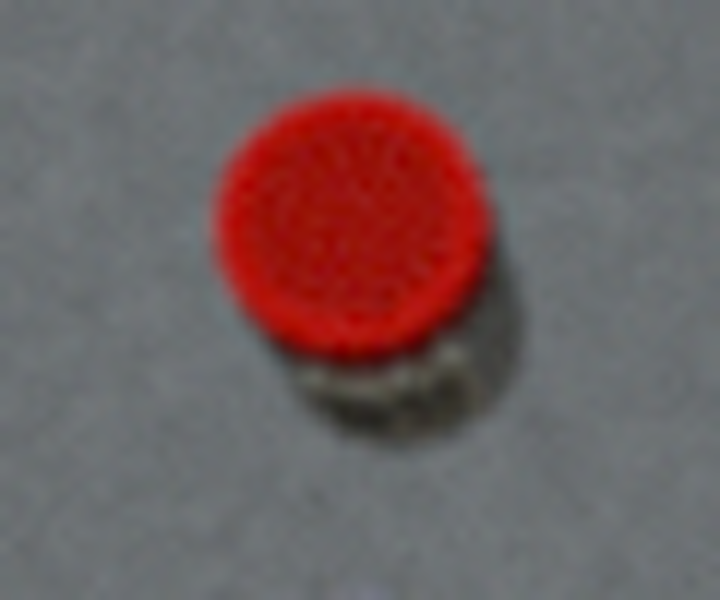

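View pics/s22.png

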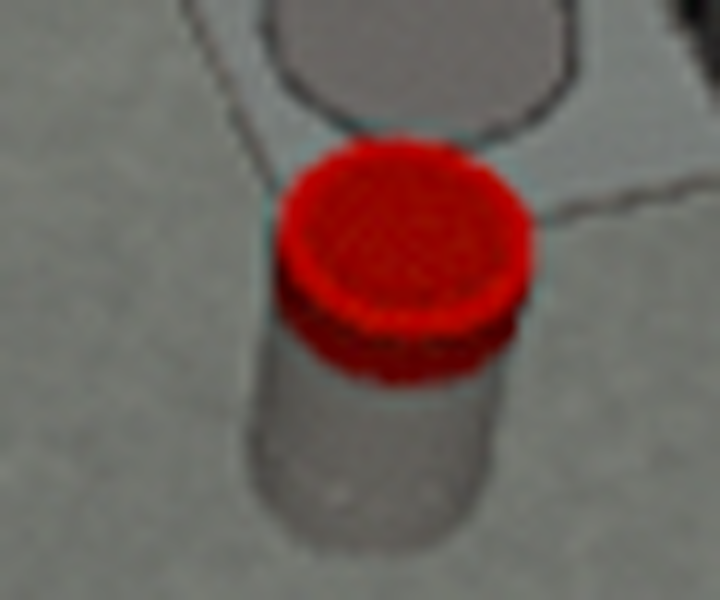

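```bash
python3 - <<'E'
from h import *
T=r.grab_frame("top");S=r.grab_frame("scene")
oT=proj(T,(633,157,40))[0].astype(int)-[30,25];oS=proj(S,(633,157,40))[0].astype(int)-[30,25]
pT=np.array([352,222])/12+oT;pS=np.array([408,238])/12+oS
w=plane(T,pT,75);print("top",w.round(1));print("scene",plane(S,pS,75).round(1),"tri",tri((S,T),(pS,pT)).round(1))
out=[]
for phi in(-12,-6,0,6,12):   # label azimuth 183+phi
    im=cv2.imread("pics/t22.png")
    az=np.pi+.052+np.radians(phi)
    for z0 in(9,51):
        a=az+np.linspace(-.58,.58,30);P=np.c_[w[0]+25.2*np.cos(a),w[1]+25.2*np.sin(a),np.full(30,z0)]
        cv2.polylines(im,[((proj(T,P)-oT)*12).astype(np.int32)],0,(0,255,0),1)
    for a in(az-.58,az+.58,az):
        P=np.array([[w[0]+25.2*np.cos(a),w[1]+25.2*np.sin(a),z] for z in(9,51)]);cv2.polylines(im,[((proj(T,P)-oT)*12).astype(np.int32)],0,(255,255,0) if a!=az else (0,0,255),1)
    out.append(im[280:460,230:560])
out.append(cv2.imread("pics/t22.png")[280:460,230:560])
cv2.imwrite("pics/ov22.png",np.vstack([np.hstack(out[:2]),np.hstack(out[2:4]),np.hstack(out[4:])]))
E
```

```text
top [637.7 155.4  75. ]
scene [643.8 158.5  75. ] tri [639.9 158.1  70.1]
```

View pics/ov22.png

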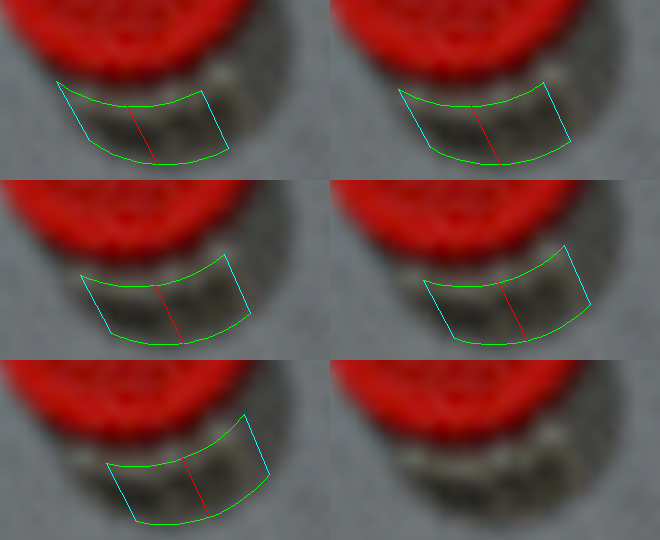

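Request:
drive_tool(
  moves=[
    [0,[2,-6,0],0],
    [0,[3.5,-12,0],0],
    [0,[5,-18,0],0],
    [0,[6.5,-24,0],0],
    [0,[7.5,-30,0],0],
    [0,[8.6,-36,0],0],
    [0,[8.6,-38.3,0],0],
    [0,[8.6,-38.3,0],0],
    [0,[8.6,-38.3,3],0],
    [0,[8.6,-38.3,5],0],
  ],
)

```text
clock: 24.12
eef_pos: [637.6, 159.6, 113.1]
tcp_rot: [3.141, -0.01, 0.052]
contact_force: [0.4, 0.5, -0.2]
opening: 1.002
```

Request:
drive_tool(
  moves=[
    [0,[0.1,0.25,2],0],
    [0,[0.1,0.25,5],0],
    [0,[0.1,0.25,7],0],
    [0,[0.1,0.25,7.3],0],
    [0.3,[0.1,0.25,7.3],0],
    [0.5,[0.1,0.25,7.3],0],
    [0.8,[0.1,0.25,7.3],0],
    [0.8,[0.1,0.25,7.3],0],
    [0.8,[0.1,0.25,7.3],0],
    [0.8,[0.1,0.25,7.3],0],
  ],
  grip_force=40,
)

```text
clock: 25.38
eef_pos: [640.3, 157.3, 41.4]
tcp_rot: [3.141, -0.012, 0.052]
contact_force: [0.6, -0.0, 6.0]
opening: 0.598
```

The last joint can't make the quarter turn from this grasp: it would need 3.45 rad and its limit is 3.02. So I'll let go, turn the open hand half a turn above the standing cup, and grip again.

Request:
drive_tool(
  moves=[
    [0.4,[0,0,0],0],
    [0.1,[0,0,0],0],
    [0,[0,0,0],0],
    [0,[0,0,0],0],
    [0,[0,0,-3],0],
    [0,[0,0,-5],-10],
    [0,[0,0,-5],-20],
    [0,[0,0,-5],-30],
    [0,[0,0,-5],-40],
    [0,[0,0,-5],-50],
    [0,[0,0,-5],-60],
    [0,[0,0,-5],-70],
  ],
)

```text
clock: 26.88
eef_pos: [639.6, 157.3, 91.2]
tcp_rot: [3.13, -0.004, 1.28]
contact_force: [-0.3, 0.1, 1.0]
opening: 1.003
```

Request:
drive_tool(
  moves=[
    [0,[0,0,0],-10],
    [0,[0,0,0],-20],
    [0,[0,0,0],-30],
    [0,[0,0,0],-40],
    [0,[0,0,0],-50],
    [0,[0,0,0],-60],
    [0,[0,0,0],-70],
    [0,[0,0,0],-80],
    [0,[0,0,0],-90],
    [0,[0,0,0],-100],
    [0,[0,0,0],-107],
    [0,[0,0,0],-110],
  ],
)

```text
clock: 28.38
eef_pos: [639.5, 157.3, 91.1]
tcp_rot: [-3.141, 0.012, -3.081]
contact_force: [-0.2, -0.1, -0.0]
opening: 1.002
```

```bash
python3 - <<'E'
from h import *
s=r.sense();print(np.round(s["qpos"],2),np.round(s["eef_pos"],1),np.round(s["tcp_rot"],3),s["clock"])
S=r.grab_frame("scene");c,rw=proj(S,(638,157,50))[0].astype(int);show("s23",S,c-40,c+40,rw-35,rw+25,9.5)
E
```

```text
[ 0.24  0.55  1.67 -0.    0.91 -1.39] [639.5 157.3  91.1] [-3.141  0.012 -3.081] 28.375
```

View pics/s23.png

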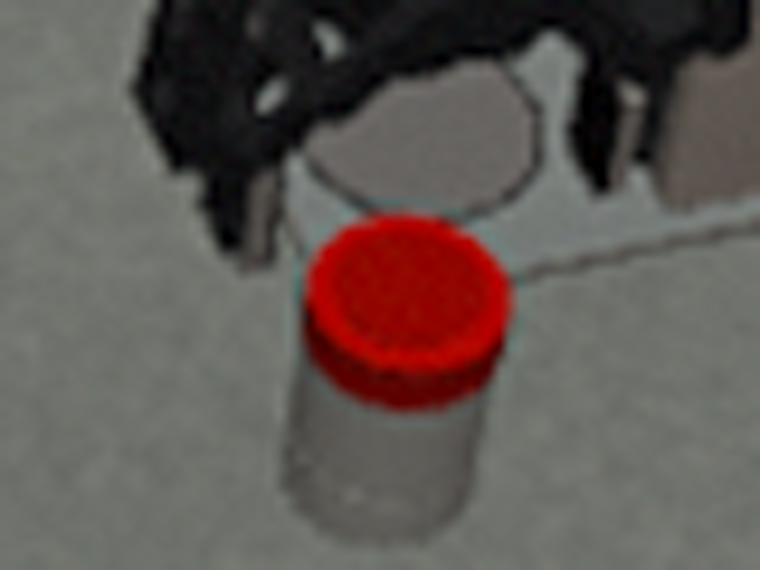

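Request:
drive_tool(
  moves=[
    [0,[0,0,3],0],
    [0,[0,0,5],0],
    [0,[0,0,5],0],
    [0.3,[0,0,5],0],
    [0.5,[0,0,5],0],
    [0.8,[0,0,5],0],
    [0.8,[0,0,5],0],
    [0.8,[0,0,5],0],
    [0.8,[0,0,5],0],
  ],
  grip_force=40,
)

```text
clock: 29.55
eef_pos: [640.9, 157.5, 42.3]
tcp_rot: [-3.142, 0.014, -3.079]
contact_force: [-1.0, 0.3, 5.4]
opening: 0.594
```

Request:
drive_tool(
  moves=[
    [0.8,[0,0,-2],0],
    [0.8,[0,0,-4],0],
    [0.8,[1,0.5,-5],10],
    [0.8,[2.5,1.2,-5],20],
    [0.8,[4,1.9,-5],30],
    [0.8,[5.5,2.6,-5],40],
    [0.8,[7,3.3,-5],50],
    [0.8,[8.5,4,-5],60],
    [0.8,[9.8,4.6,-5],70],
    [0.8,[10.8,5.1,-5],80],
    [0.8,[10.8,5.1,-5],90],
    [0.8,[10.8,5.1,-5],90],
  ],
)

```text
clock: 31.05
eef_pos: [529.7, 201.9, 92.2]
tcp_rot: [3.126, -0.0, 1.635]
contact_force: [0.0, 0.3, -1.2]
opening: 0.598
```

```bash
python3 - <<'E'
from h import *
s=r.sense();print(np.round(s["eef_pos"],1),np.round(s["tcp_rot"],3),s["clock"])
S=r.grab_frame("scene");c,rw=proj(S,(530,202,50))[0].astype(int);show("s24",S,c-40,c+40,rw-30,rw+30,9.5)
E
```

```text
[529.7 201.9  92.2] [ 3.126 -0.     1.635] 31.05
```

View pics/s24.png

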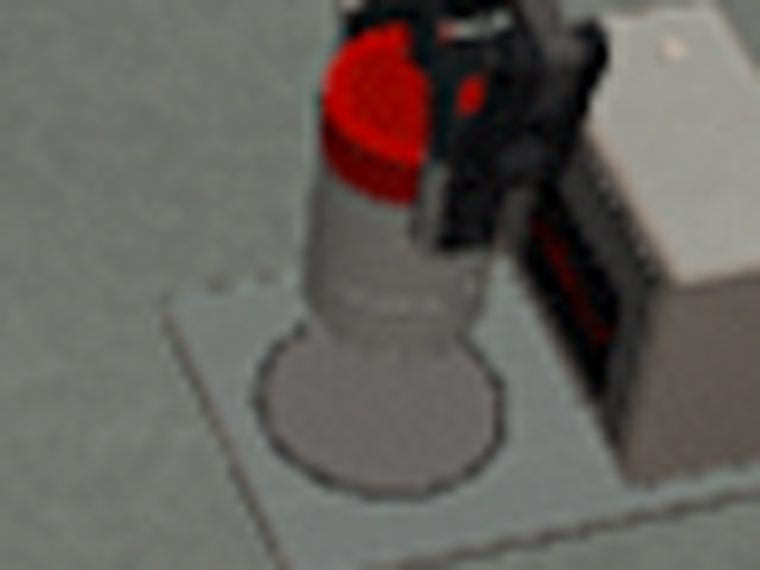

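Request:
drive_tool(
  moves=[
    [0.8,[0,0,1.5],0],
    [0.8,[0,0,3],0],
    [0.8,[0,0,3.9],0],
    [0.8,[0,0,4.1],0],
    [0.8,[0,0,4.1],0],
  ],
)

```text
clock: 31.72
eef_pos: [530.4, 201.8, 50.7]
tcp_rot: [3.127, -0.0, 1.637]
contact_force: [0.1, 0.4, -0.9]
opening: 0.601
```

```bash
python3 - <<'E'
from h import *
s=r.sense();print(np.round(s["eef_pos"],1),np.round(s["contact_force"],1),s["clock"])
S=r.grab_frame("scene");c,rw=proj(S,(530,202,30))[0].astype(int);show("s25",S,c-40,c+40,rw-30,rw+30,9.5)
print(c-40,rw-30)
a=np.linspace(0,2*np.pi,60)
im=cv2.imread("pics/s25.png")
# measured ring: fit of ellipse seen in picture to be compared
for R,col in((35,(0,255,0)),(25,(255,255,0))):
    P=np.c_[536+R*np.cos(a),204.5+R*np.sin(a),np.full(60,6.)];cv2.polylines(im,[((proj(S,P)-[c-40,rw-30]+.5)*9.5).astype(np.int32)],1,col,1)
cv2.imwrite("pics/s25o.png",im)
E
```

```text
[530.4 201.8  50.7] [ 0.1  0.4 -0.9] 31.725
343 168
```

View pics/s25o.png

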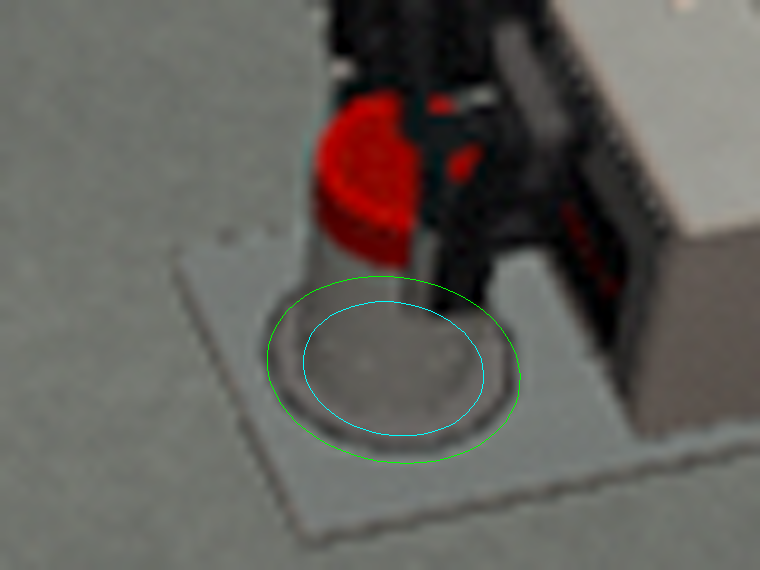

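Request:
drive_tool(
  moves=[
    [0.8,[0,-0.3,0],0],
    [0.8,[0,-0.3,0.1],0],
    [0.8,[0,-0.3,0.25],0],
    [0.8,[0,-0.3,0.3],0],
  ],
)

```text
clock: 32.28
eef_pos: [527.9, 202.0, 48.6]
tcp_rot: [3.126, -0.001, 1.637]
contact_force: [-1.8, 0.8, 10.8]
opening: 0.598
```

```bash
python3 - <<'E'
from h import *
s=r.sense();print(np.round(s["eef_pos"],1),np.round(s["contact_force"],1),s["clock"])
S=r.grab_frame("scene");show("s26",S,343,423,168,228,9.5)
E
```

```text
[527.9 202.   48.6] [-1.8  0.8 10.8] 32.275
```

View pics/s26.png

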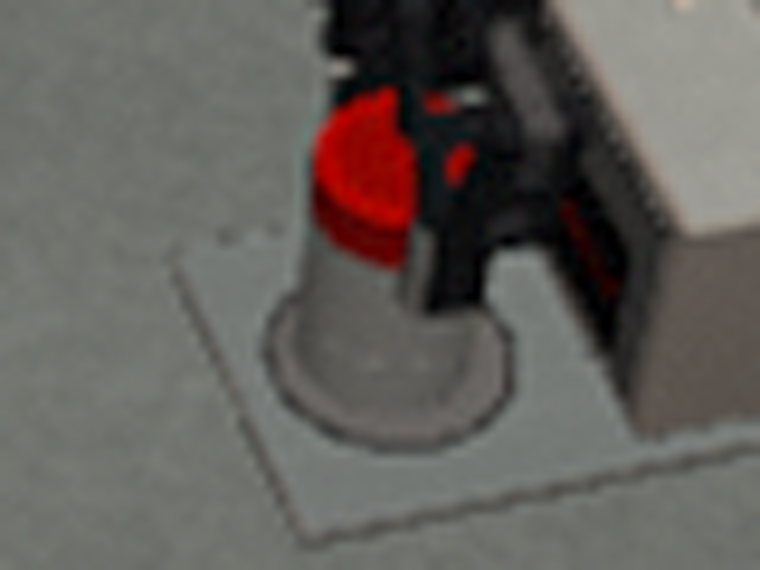

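```bash
python3 - <<'E'
from h import *
T=r.grab_frame("top");im=cv2.imread("pics/t22full.png").astype(np.float32)
for w in((637.7,155.4),(638.5,157)):
  print(w)
  for z in(12,20,28,34):
    a=np.radians(np.arange(183-60,183+61,5));P=np.c_[w[0]+25*np.cos(a),w[1]+25*np.sin(a),np.full(len(a),float(z))];p=proj(T,P).astype(np.float32)
    v=cv2.remap(im,p[:,0:1],p[:,1:2],cv2.INTER_LINEAR)[:,0]
    print(z,"lum",v.mean(1).round().astype(int).tolist())
    print("   R-B",(v[:,2]-v[:,0]).round().astype(int).tolist())
im=cv2.imread("pics/t22.png");
lab=cv2.convertScaleAbs(im[300:460,250:560],alpha=2.2,beta=-60);cv2.imwrite("pics/t22e.png",cv2.resize(lab,None,fx=2.4,fy=2.4))
E
```

```text
(637.7, 155.4)
12 lum [88, 85, 84, 84, 82, 76, 80, 84, 81, 80, 80, 81, 85, 87, 86, 82, 86, 91, 90, 88, 89, 88, 89, 90, 90]
   R-B [-1, 0, -1, -1, -1, 0, 1, 1, 1, 0, -1, 0, 1, 1, -1, -3, -2, -2, 0, 2, -1, -3, -2, -3, -4]
20 lum [89, 85, 78, 74, 71, 65, 57, 58, 61, 58, 62, 66, 66, 65, 64, 62, 64, 65, 73, 73, 75, 71, 75, 74, 78]
   R-B [-2, 0, 2, 2, 2, 3, 4, 3, 3, 5, 5, 8, 7, 8, 8, 7, 5, 4, 8, 7, 3, 0, 1, 2, -1]
28 lum [92, 87, 82, 73, 64, 58, 44, 45, 44, 42, 46, 54, 56, 52, 50, 51, 50, 54, 63, 70, 68, 67, 68, 67, 68]
   R-B [-2, -1, 1, 4, 4, 5, 6, 7, 5, 5, 7, 10, 11, 10, 10, 11, 12, 10, 11, 10, 4, 3, 4, 2, 0]
34 lum [87, 88, 86, 78, 68, 55, 50, 43, 40, 40, 42, 48, 53, 48, 46, 48, 47, 50, 60, 71, 67, 66, 67, 65, 66]
   R-B [-5, -1, 1, 4, 7, 6, 7, 8, 8, 7, 7, 6, 9, 10, 8, 7, 10, 11, 10, 10, 4, 3, 4, 3, 2]
(638.5, 157)
12 lum [97, 93, 92, 90, 89, 83, 78, 80, 81, 76, 74, 74, 76, 77, 77, 74, 71, 74, 75, 78, 76, 76, 74, 76, 75]
   R-B [-4, -3, -2, -2, -2, -1, 0, 1, 2, 2, 1, 2, 3, 5, 5, 3, 3, 1, 4, 6, 4, 1, 0, 1, 1]
20 lum [99, 94, 88, 83, 77, 73, 63, 56, 56, 56, 55, 59, 63, 59, 54, 56, 55, 55, 60, 69, 71, 69, 67, 69, 67]
   R-B [-4, -4, -1, 0, 0, 2, 3, 4, 3, 4, 6, 8, 10, 9, 10, 10, 10, 8, 9, 11, 8, 3, 3, 3, 2]
28 lum [99, 97, 89, 83, 71, 65, 56, 43, 43, 43, 41, 47, 54, 52, 47, 48, 49, 47, 53, 65, 70, 66, 66, 67, 64]
   R-B [-7, -4, -2, 1, 3, 4, 5, 7, 8, 5, 6, 7, 10, 10, 9, 9, 9, 11, 10, 11, 8, 3, 3, 4, 3]
34 lum [96, 95, 91, 86, 78, 65, 55, 48, 44, 43, 42, 45, 50, 49, 44, 47, 48, 44, 54, 66, 70, 67, 66, 64, 65]
   R-B [-8, -6, -2, 0, 4, 7, 6, 8, 8, 8, 7, 7, 7, 9, 9, 7, 6, 11, 11, 12, 7, 3, 1, 4, 3]
```

View pics/t22e.png

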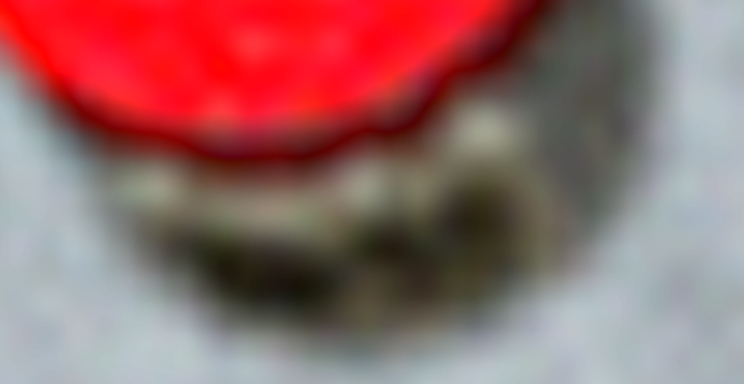

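Request:
drive_tool(
  moves=[
    [0.6,[0,0,0],0],
    [0.35,[0,0,0],0],
    [0.2,[0,0,0],0],
    [0,[0,0,0],0],
    [0,[0,0,0],0],
    [0,[0,0,0],0],
    [0,[0,0,0],0],
    [0,[0,0,-3],0],
    [0,[0,0,-7],0],
    [0,[0,0,-11],0],
    [0,[0,0,-14],0],
    [0,[0,0,-14],0],
  ],
)

```text
clock: 33.88
eef_pos: [527.0, 202.3, 191.1]
tcp_rot: [3.121, -0.002, 1.637]
contact_force: [-0.4, -0.1, -0.5]
opening: 1.0
```

Request:
drive_tool(
  moves=[
    [0,[-6,0,0],0],
    [0,[-12,0,0],0],
    [0,[-18,0,0],0],
    [0,[-24,0,0],0],
    [0,[-30,0,0],0],
    [0,[-36,0,0],0],
    [0,[-40,0,0],0],
    [0,[-40,0,0],0],
  ],
)

```text
clock: 34.88
eef_pos: [552.9, -199.2, 188.7]
tcp_rot: [3.123, -0.002, 1.634]
contact_force: [-0.3, 0.4, 0.5]
opening: 0.999
```

```bash
python3 - <<'E'
from h import *
s=r.sense();print(np.round(s["eef_pos"],1),np.round(s["contact_force"],1),s["clock"])
S=r.grab_frame("scene");T=r.grab_frame("top");cv2.imwrite("pics/s27f.png",S["color"][:,:,::-1]);cv2.imwrite("pics/t27f.png",T["color"][:,:,::-1])
show("s27",S,343,423,163,228,9);show("t27",T,190,270,180,240,9.5)
E
```

```text
[ 552.9 -199.2  188.7] [-0.3  0.4  0.5] 34.875
```

View pics/s27.png

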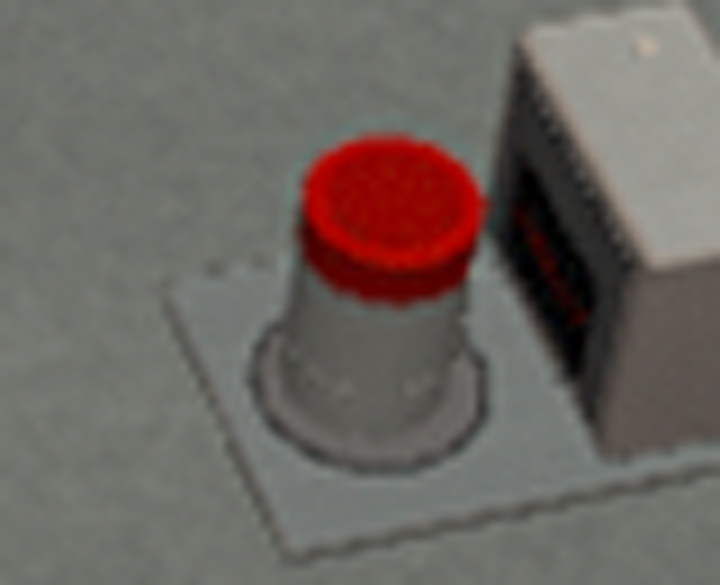

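View pics/t27.png

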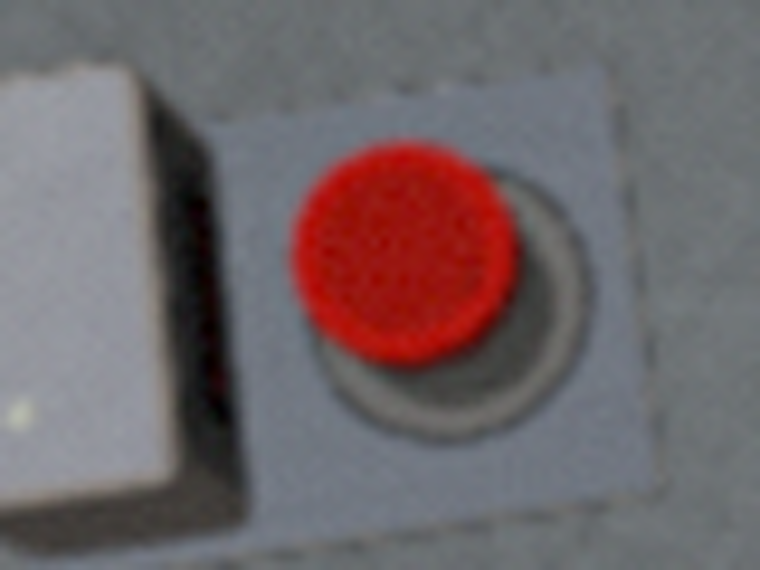

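View pics/s27f.png

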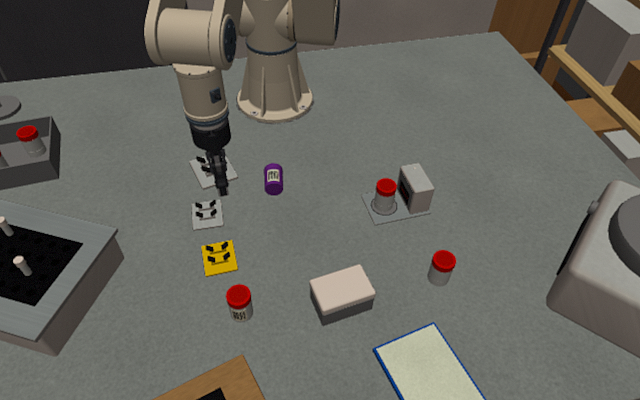

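```bash
python3 - <<'E'
from rig import r
print(r.sign_off())
E
```

```text
the job is handed in; nothing more can be done
None
```

The cup is standing inside the scanner's round mark, let go, with its label turned to the window. I handed the job in at about 35 s of the allowed 54 s. I could not see the label in its final position.

**What I did**
- I gripped the lying cup by its lid with 20 N, but it did not swing upright by itself. I tipped it up against the edge of the scanner's base plate, where it slipped off once and needed a second try. I finished uprighting it against the bench.
- I let go of it on the open bench and saw it standing. My next grip could not reach the final turn because of the last joint's range, so I let go again, turned the open hand half a turn and gripped again.
- I then carried the cup over, turned it 90°, set it down at about 11 N and backed away.

**Last checks**
- **Position:** the cup is upright and inside the mark, with a margin of roughly 8 mm where it shows, in both camera views.
- **Bystanders:** the two other cups, the tip box and the purple cylinder look unmoved in the last picture.
- **Forces:** the highest force I read was about 26 N, while pressing the cup flat on the bench.

**Checks that were weak or disagreed**
- **Label direction:** neither camera can see the side facing the window. The direction comes from the label as seen on the bench, good to about 3 to 5°, plus the turn I measured. Both cameras now show only the plain side, which fits.
- **Camera agreement:** the two cameras differed by about 6 mm in x. I used the top one, which agreed with where the arm touched things.

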